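# Dry-fit a turned lamp column

### The job

Dry-fit the turned wooden lamp on its foot, one part at a time from the bottom up: first the wide drum, then the square block, then the round bead, and the pointed finial last. Each part must sit fully home, upright, over the spigot of the part below it. Do not shove about or knock over the other things lying among the parts.

Things in the scene. Friction and masses are not known exactly. Their poses are not given: they have to be found in the camera images.
- foot: the lamp's foot: pale wood disc, 90 mm across and 22 mm high at its flat shoulder, 76 mm across there (edge bevelled). Fixed to the bench. Spigot on top: 10 mm tall, 24 mm across at the root, tapering to 14 mm. Origin: centre of its underside on the bench; z up.
- drum: the drum: pale wood cylinder, the widest loose part, 64 mm across and 34 mm high to its shoulder. Spigot on top: 10 mm tall, 24 mm across at the root, tapering to 14 mm. Socket in the middle of its underside, 30 mm across, 13 mm deep: slips over the spigot below (3 mm play all round) until it rests on that part's shoulder. About 75 g. Loose, stands upright. Origin: centre of underside; z up.
- block: the square block: pale wood, 50 x 50 mm in plan, 40 mm high to its shoulder. Spigot on top: 10 mm tall, 24 mm across at the root, tapering to 14 mm. Socket in the middle of its underside, 30 mm across, 13 mm deep: slips over the spigot below (3 mm play all round) until it rests on that part's shoulder. About 70 g. Loose, stands upright. Origin: centre of underside; z up. x and y square to its faces.
- bead: the bead: pale wood, bulging, 54 mm across at its widest (straight-sided from 21 to 32 mm above its underside), a 42 mm collar below, 44 mm high to its shoulder. Spigot on top: 10 mm tall, 24 mm across at the root, tapering to 14 mm. Socket in the middle of its underside, 30 mm across, 13 mm deep: slips over the spigot below (3 mm play all round) until it rests on that part's shoulder. About 60 g. Loose, stands upright. Origin: centre of underside; z up.
- finial: the finial: pale wood, the narrowest part: straight 40 mm cylinder for its lower 38 mm, then running to a point 66 mm above its underside; no spigot. Socket in the middle of its underside, 30 mm across, 13 mm deep: slips over the spigot below (3 mm play all round) until it rests on that part's shoulder. About 40 g. Loose, stands upright. Origin: centre of underside; z up.
- centre: bystander: steel lathe centre standing on its end, 26 mm across, 52 mm high. Origin: centre of its underside.
- sander: bystander: black rubber sanding block 34 x 26 x 28 mm high. Origin: centre of its underside.
- nut: bystander: dark steel collar, 34 mm across, 18 mm high. Origin: centre of its underside.
- tin: bystander: small metal tin, 54 mm across, 35 mm high. Origin: centre of its underside.
- glue: bystander: white jar with black cap, 48 mm across, 75 mm high. Origin: centre of its underside.
Mind the look-alikes: they are no part of the job. What is shaped like the bead but green or turquoise is not meant.

How it is judged (in metres and radians):
On the way, in this order (a step that is already met when the one before it is completed fails the run):
1. the drum is seated on the foot (horizontal distance between drum and foot below 0.008 m and z of drum in the frame of foot between 0.019 and 0.025 m and angle between drum's own z axis and vertical below 0.07 rad), for 0.2 s.
2. the square block is seated on the drum (all of step 1 and horizontal distance between block and drum below 0.008 m and z of block in the frame of drum between 0.031 and 0.037 m and angle between block's own z axis and vertical below 0.07 rad), for 0.2 s.
3. the bead is seated on the block (all of step 2 and horizontal distance between bead and block below 0.008 m and z of bead in the frame of block between 0.037 and 0.043 m and angle between bead's own z axis and vertical below 0.07 rad), for 0.2 s.
4. the finial is seated on the bead (all of step 3 and horizontal distance between finial and bead below 0.008 m and z of finial in the frame of bead between 0.041 and 0.047 m and angle between finial's own z axis and vertical below 0.07 rad), for 0.2 s.
At the end, for the whole second after the job is handed in: From the foot up stand drum, square block, bead and finial, each with its axis within 8 mm of the part below, its underside within 3 mm of that part's shoulder, upright within 4 degrees, and all released and at rest (all of step 4 and linear speed of each of drum, block, bead, finial below 0.02 m/s and angular speed of each of drum, block, bead, finial below 0.2 rad/s); the robot touches nothing.
It fails at once if a bystander among the parts (lathe centre, rubber block, collar, tin or jar) is shoved more than 40 mm or tipped over (distance of any of centre, sander, nut, tin, glue from where it was at the start of the episode above 0.04 m or angle between any of centre, sander, nut, tin, glue's own z axis and vertical above 0.8 rad).
It also fails if it takes over 122 s, if anything falls off the work surface, if the arm or the gripper's body presses on something with over 40 N, if the wrist force passes 120 N, or if a joint passes its speed limit or range.

### The arm

A 6-joint arm with a two-finger parallel gripper is mounted at the origin on the work surface. World frame = base frame: x ahead of the robot, y to its left, z up, the work surface at z = 0. Lengths are in mm, angles in rad, forces in N, time in s.
With the tool pointing down it reaches from about 400 to 925 mm from the base axis. Payload 12.5 kg.
Tool frame: the origin (TCP) lies at the centre of the arm's flange, where the gripper is bolted on; the fingertips stand 190 mm ahead of it and the grasp point (between the pads) lies 171 mm ahead of it; z points along the fingers, y is the direction in which the jaws open and shut (so a half turn about z gives the same grasp; the last joint's range is limited). The gripper opens to 95 mm and grips with 3 to 60 N. Pads are 20 mm wide; open, the fingers measure 119 mm over their backs; the gripper's body (75 mm by 180 mm) begins 59 mm behind the grasp point.
Start: joints at [-1.307, 0.491, 1.559, -0, 1.092, -0.106], TCP at [225.912, -582.742, 404.761] pointing down, gripper open.
Joint ranges: [-3.1, 3.1], [-0.84, 2.19], [0.05, 2.79], [-1.13, 4.28], [0.06, 2.93], [-2.69, 2.69]. Speed limits (rad/s): [2.22, 2.22, 2.79, 3.14, 3.14, 3.14].

### API

Orientations are given as [roll, pitch, yaw] about the fixed x, y, z axes, in that order (R = Rz(yaw) Ry(pitch) Rx(roll)).
In Python, from cell import env gives the robot as it stands.
- The arm moves only by the shell command python3 -m pendant 'ROWS'. ROWS is JSON, a list of rows, each an object of numbers: "x", "y", "z": the shift along the tool's x, y, z in units of 150 mm (1.0 is 150 mm); "rx", "ry", "rz": the turn, a rotation vector about the tool's x, y, z in units of 45 degrees (1.0 is 45 degrees); "jaw": the opening, from 0 (shut) to 1 (fully open). In form: [{"x": .., "y": .., "z": .., "rx": .., "ry": .., "rz": .., "jaw": ..}, ...]. A call has 1 to 10 rows; each row is the pose to reach, as a shift and turn from the pose commanded when the call began, along the tool's axes at that moment; what a row does not reach only later rows make up. A row lasts 1/8 s, in which the tool goes at most 62.5 mm and 10.7 degrees, less where a joint would pass 70% of its speed; a pose out of reach is approached as far as the arm can. A call with a number of a shift or a turn outside -1 to 1 is refused whole. A call with a gripper value outside its range is refused whole. The fingers move at their own pace and stop on an object; the grip force is fixed at half the most. Time passes only in rows, so rows that repeat a pose let the fingers close. It gives the time, the measured TCP pose, the force and the opening at its end, in the units of the state.
- env.state(): the state, without advancing time (a new reading comes with each control period).
- env.read_camera(name): name is "scene" or "side" or "wrist"; returns a dict with "img" (400x640x3 uint8, red, green, blue), "fx", "fy", "cx", "cy" (pixels), "rvec" (rotation vector, rad) and "tvec" (3), from world to camera coordinates, as OpenCV has them. Camera axes: x right, y down, z forward; pixel columns grow to the right and rows downward; lengths in mm; the calibration is good to about 2 mm. A picture is of the moment at which its call begins. There is no depth.
- env.job_done(): hands the job in, once; it reports no verdict.
The state is a dict: "t": time; "joints": joint angles; "qvel": joint speeds; "tau": joint torques, N m; "eef_pos": TCP position; "tcp_rot": TCP orientation; "ft_force": force on the tool from outside, world axes, zero at the start; "moment": the same for the moment, N m; "opening": opening from 0.0 (shut) to 1.0 (fully open).
Only numpy, scipy, OpenCV 4.12 (cv2) and the standard library are available. Lean on these libraries where they do the work, as an engineer would, in place of code of your own. Each camera call takes 0.05 s, during which the arm holds its last target.

## Working session

There is one attempt and no reset: what is moved stays moved. The work goes in short steps, Python scripts to look and compute and a shell command to move; the robot and the scene stay as the last step left them, time stands still between calls to the robot, and variables do not carry over. Pictures are saved under pics/ and viewed, and the job is handed in when it is done.

```bash
ls; mkdir -p pics
python3 - <<'E'
from cell import env
import cv2
print(env.state())
for n in ["scene","side","wrist"]:
    c=env.read_camera(n); cv2.imwrite(f"pics/{n}0.png",c["img"][:,:,::-1])
    print(n,{k:c[k] for k in c if k!="img"})
E
```

```text
pics
{'t': 0.0, 'joints': array([-1.30660700e+00,  4.91548990e-01,  1.55947892e+00,  9.21103606e-06,
        1.09170167e+00, -1.05580447e-01]), 'qvel': array([ 0.00265042, -0.00062453, -0.00141712, -0.00132292, -0.00150992,
        0.00048139]), 'tau': array([ 2.54856677e-04, -6.12647367e+01, -2.58187151e+01,  6.92519965e-02,
        4.82321181e-02, -1.34558427e-04]), 'eef_pos': array([ 225.8970532 , -582.70069859,  404.15804661]), 'tcp_rot': array([-3.14046292e+00, -1.27937976e-04,  3.69765454e-01]), 'ft_force': array([-0.14148664,  1.52040648, -0.20898176]), 'moment': array([-0.02632396, -0.00451594,  0.05095395]), 'opening': 0.9974563560304057}
scene {'fx': 466.9831268454145, 'fy': 466.9831268454145, 'cx': 327.9381802976706, 'cy': 190.17448060700445, 'rvec': array([ 1.79165245,  1.42194441, -0.77053494]), 'tvec': array([-138.64605342, -264.1797821 , 1374.97739277])}
side {'fx': 492.56110940023075, 'fy': 492.56110940023075, 'cx': 321.564810432907, 'cy': 205.59656431799488, 'rvec': array([ 0.39745145, -2.63899442,  1.35043023]), 'tvec': array([530.91597927, 110.27350521, 929.2295344 ])}
wrist {'fx': 278.0601687790104, 'fy': 278.0601687790104, 'cx': 323.2541366382811, 'cy': 200.55495971559756, 'rvec': array([-2.4188776 ,  1.6559023 ,  0.20693642]), 'tvec': array([-624.95401939,  -27.88937188,  388.9661055 ])}
```

View pics/scene0.png

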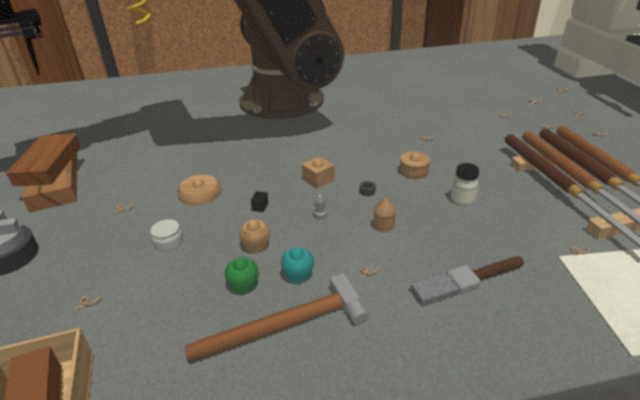

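View pics/side0.png

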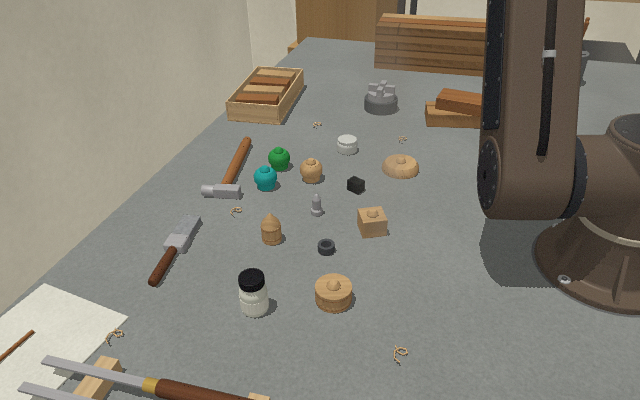

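View pics/wrist0.png

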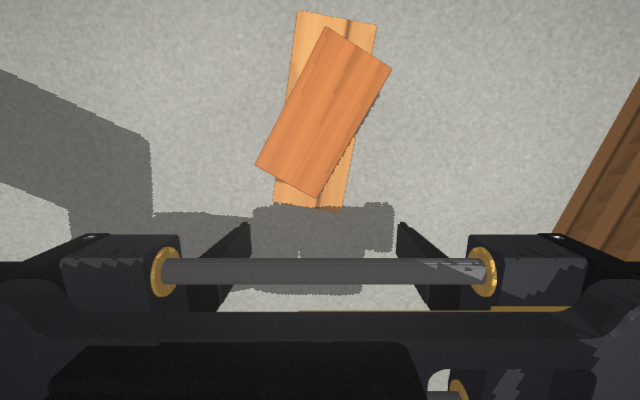

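The scene view shows the foot at (199,189), drum (415,165), block (318,172), bead (255,235) and finial (385,213). Next I'll zoom in to get more precise positions.

```bash
cat > h.py <<'E'
import numpy as np, cv2
from cell import env
def P(c):
    R,_=cv2.Rodrigues(np.array(c["rvec"])); K=np.array([[c["fx"],0,c["cx"]],[0,c["fy"],c["cy"]],[0,0,1.]])
    return K,R,np.array(c["tvec"]).reshape(3)
def ray(c,uv):
    K,R,t=P(c); d=R.T@np.linalg.solve(K,[uv[0],uv[1],1.]); o=-R.T@t; return o,d
def atz(c,uv,z):
    o,d=ray(c,uv); return o+d*(z-o[2])/d[2]
def proj(c,X):
    K,R,t=P(c); p=(K@(R@np.atleast_2d(X).T+t[:,None])).T; return p[:,:2]/p[:,2:]
def tri(c1,u1,c2,u2):
    A=[];b=[]
    for c,u in((c1,u1),(c2,u2)):
        o,d=ray(c,u); d/=np.linalg.norm(d); M=np.eye(3)-np.outer(d,d); A.append(M); b.append(M@o)
    A=np.vstack(A);b=np.hstack(b); X=np.linalg.lstsq(A,b,rcond=None)[0]
    return X, np.linalg.norm(A@X-b)
E
python3 - <<'E'
from h import *
a=cv2.imread("pics/scene0.png"); b=cv2.imread("pics/side0.png")
cv2.imwrite("pics/sc_z.png",cv2.resize(a[140:300,140:340],None,fx=4,fy=3.75,interpolation=cv2.INTER_CUBIC)[:600])
cv2.imwrite("pics/sc_z2.png",cv2.resize(a[130:250,290:490],None,fx=4,fy=4,interpolation=cv2.INTER_CUBIC))
cv2.imwrite("pics/sd_z.png",cv2.resize(b[130:330,220:430],None,fx=3,fy=3,interpolation=cv2.INTER_CUBIC))
E
```

```text
(no output)
```

View pics/sc_z.png

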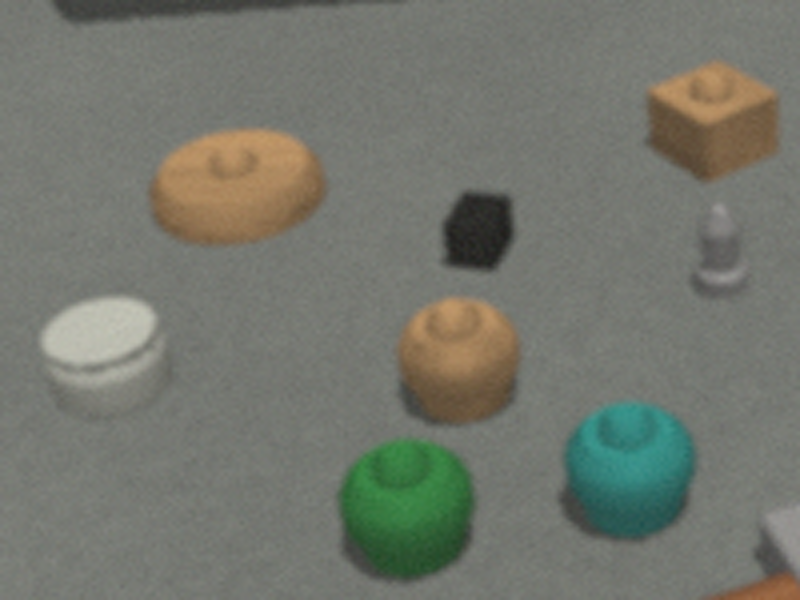

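View pics/sc_z2.png

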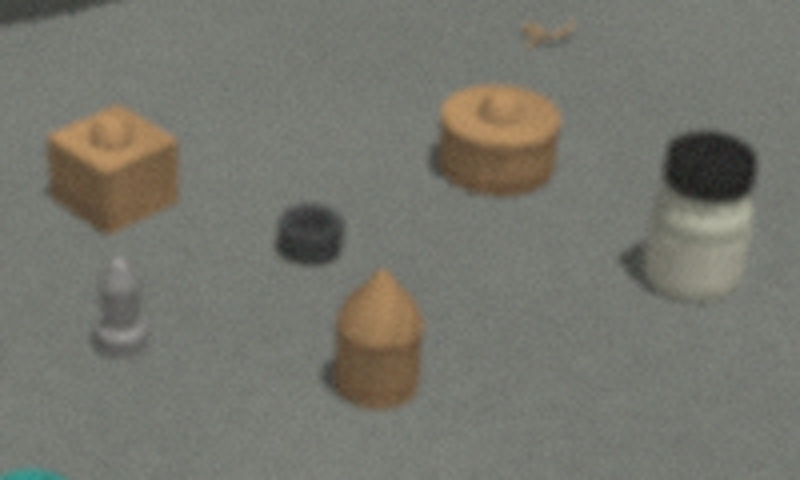

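View pics/sd_z.png

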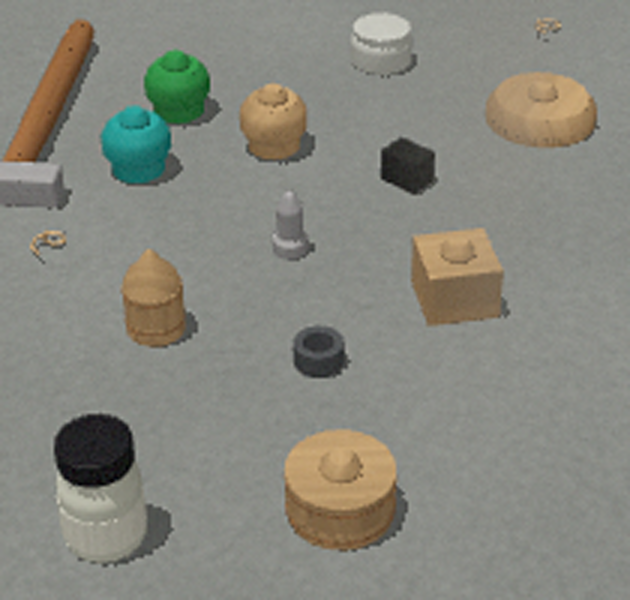

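```bash
cat >> h.py <<'E'
def rev(prof,n=48):
    a=np.linspace(0,2*np.pi,n,endpoint=False)
    return np.vstack([np.c_[r*np.cos(a),r*np.sin(a),np.full(n,z)] for r,z in prof])
s=lambda h:[(12,h),(7,h+10)]
M={"foot":[rev([(45,0),(45,8),(38,22)]),rev(s(22))],"drum":[rev([(32,0),(32,34)]),rev(s(34))],
"block":[np.array([[x,y,z] for x in(-25,25) for y in(-25,25) for z in(0,40)],float),rev(s(40))],
"bead":[rev([(21,0),(27,21),(27,32),(18,44)]),rev(s(44))],
"finial":[rev([(20,0),(20,38),(.1,66)])],
"centre":[rev([(13,0),(13,10)]),rev([(8,10),(8,40),(.1,52)])],"nut":[rev([(17,0),(17,18)])],"tin":[rev([(27,0),(27,35)])],"glue":[rev([(24,0),(24,75)])]}
def Rz(a): return np.array([[np.cos(a),-np.sin(a),0],[np.sin(a),np.cos(a),0],[0,0,1]])
def sil(c,name,x,y,z=0,yaw=0,S=4,box=None):
    # supersampled silhouette in box (x0,y0,x1,y1)
    x0,y0,x1,y1=box; m=np.zeros(((y1-y0)*S,(x1-x0)*S),np.uint8)
    for pts in M[name]:
        p=proj(c,pts@Rz(yaw).T+[x,y,z]); h=cv2.convexHull(((p+.5-[x0,y0])*S).astype(np.float32))
        cv2.fillPoly(m,[np.round(h*16).astype(np.int32)],1,shift=4)
    return cv2.resize(m.astype(np.float32),(x1-x0,y1-y0),interpolation=cv2.INTER_AREA)
def woodmask(img):
    hsv=cv2.cvtColor(np.ascontiguousarray(img),cv2.COLOR_RGB2HSV)
    return ((hsv[...,1]>75)&(hsv[...,0]<22)&(hsv[...,2]>60)).astype(np.float32)
E
cat > fit.py <<'E'
from h import *
from scipy.optimize import minimize
def fit(cs,name,x,y,z=0,yaw=None,pad=15):
    bx=[]
    for c in cs:
        p=proj(c,np.vstack(M[name])@Rz(yaw or 0).T+[x,y,z]); a=np.floor(p.min(0)-pad).astype(int);b=np.ceil(p.max(0)+pad).astype(int)
        bx.append((max(a[0],0),max(a[1],0),min(b[0],640),min(b[1],400)))
    mk=[woodmask(c["img"])[b[1]:b[3],b[0]:b[2]] for c,b in zip(cs,bx)]
    def f(v):
        return sum(np.abs(m-sil(c,name,v[0],v[1],z,(v[2]/30 if len(v)>2 else 0),box=b)).sum()/m.sum() for c,b,m in zip(cs,bx,mk))
    v0=[x,y]+([yaw*30] if yaw is not None else [])
    sp=np.vstack([v0]+[np.array(v0)+8*np.eye(len(v0))[i] for i in range(len(v0))])
    r=minimize(f,v0,method="Nelder-Mead",options=dict(initial_simplex=sp,xatol=.1,fatol=1e-4))
    v=r.x.copy()
    if len(v)>2:v[2]/=30
    return v,r.fun
E
python3 - <<'E'
from fit import *
sc=env.read_camera("scene"); sd=env.read_camera("side")
d={"foot":((198,180.5),(401,158.3),0),"drum":((415.5,153),(333.3,280.7),0),"block":((318,158.75),(372.3,210),0),"bead":((253.75,222.1),(310.7,160.3),0),"finial":((385.5,196.8),(270,213),0)}
for n,(a,b,_) in d.items():
    X,e=tri(sc,a,sd,b); print(n,X.round(1),"res",round(e,2))
    y0=0.5 if n=="block" else None
    best=min((fit(cs,n,X[0],X[1],yaw=yy) for cs in ([sc,sd],) for yy in ([None] if n!="block" else [-.6,-.2,.2,.6,1.])),key=lambda r:r[1])
    print("  both",best[0].round(2),round(best[1],3))
    for cs in ([sc],[sd]):
        r=fit(cs,n,best[0][0],best[0][1],yaw=None if n!="block" else best[0][2]); print("   single",r[0].round(2),round(r[1],3))
# bystanders by base
for n,a,b,h in [("centre tip",(290+119/4,130+258/4),(220+290/3,130+192/3),52),("nut",(290+311/4,130+217/4),(220+320/3,130+343/3),18),("tin",(140+100/4,140+332/3.75),(220+382/3,130+30/3),35),("glue",(290+710/4,130+160/4),(220+93/3,130+438/3),75),("sander",(140+482/4,140+200/3.75),(220+408/3,130+150/3),28)]:
    X,e=tri(sc,a,sd,b);print(n,X.round(1),round(e,2),atz(sc,a,h).round(0),atz(sd,b,h).round(0))
E
```

```text
foot [ 427.3 -230.5   30.3] res 1.63
  both [ 427.54 -232.19] 0.121
   single [ 426.7  -231.66] 0.048
   single [ 427.67 -232.97] 0.068
drum [461.4 235.6  46.7] res 0.88
  both [461.97 234.46] 0.165
   single [459.62 236.09] 0.108
   single [462.35 233.3 ] 0.038
block [441.3  24.1  51.7] res 0.21
  both [442.09  21.56   0.45] 0.13
   single [440.98  22.88   0.45] 0.072
   single [442.25  21.34   0.46] 0.047
bead [ 623.6 -128.7   50.7] res 0.38
  both [ 624.97 -131.35] 0.151
   single [ 623.74 -130.8 ] 0.067
   single [ 625.94 -132.77] 0.065
finial [627.1 111.5  66.3] res 1.36
  both [628.99 110.12] 0.205
   single [626.02 112.02] 0.083
   single [629.74 108.3 ] 0.05
centre tip [567.5   0.9  50. ] 1.58 [572.   1.  52.] [566.   2.  52.]
nut [510.5 114.1  17. ] 0.75 [513. 114.  18.] [510. 115.  18.]
tin [ 576.8 -287.1   30.1] 0.08 [ 583. -286.   35.] [ 575. -278.   35.]
glue [587.6 290.2  72. ] 2.53 [594. 288.  75.] [585. 291.  75.]
sander [ 508.  -107.4   30.1] 0.12 [ 505. -107.   28.] [ 509. -111.   28.]
```

```bash
cat > go.py <<'E'
import sys
from h import *
from scipy.spatial.transform import Rotation as Ro
def go(x,y,z,yaw=None):
    s=env.state(); R=Ro.from_euler("xyz",s["tcp_rot"])
    d=R.inv().apply(np.array([x,y,z])-s["eef_pos"])/150
    yw=s["tcp_rot"][2]; o=(yaw-yw) if yaw is not None else 0
    o=(o+np.pi/2)%np.pi-np.pi/2
    rt=(R.inv()*Ro.from_euler("xyz",[np.pi,0,yw+o])).as_rotvec()/(np.pi/4)
    print("t",round(s["t"],2),"pos",s["eef_pos"].round(1),"rot",s["tcp_rot"].round(3),"F",s["ft_force"].round(1),"open",round(s["opening"],3),"shift",d.round(3),"turn",rt.round(3),"rows",round(np.linalg.norm(d)*150/62.5,1))
if __name__=="__main__":
    a=[float(v) for v in sys.argv[1:]]; go(*a)
E
python3 - <<'E'
from h import *
sc=env.read_camera("scene"); sd=env.read_camera("side")
for n,a,b in [("green",(140+402/4,140+455/3.75),(220+177/3,130+60/3)),("teal",(140+628/4,140+418/3.75),(220+135/3,130+116/3))]: print(n,tri(sc,a,sd,b))
E
python3 go.py 480 0 400 0.37;python3 go.py 462 234.5 400 0.37
```

```text
green (array([ 715.48412206, -158.32381532,   47.84468263]), np.float64(0.6569486835977751))
teal (array([714.17761206, -66.97192079,  48.13989622]), np.float64(0.9927266771055114))
t 0.35 pos [ 225.9 -582.8  404.6] rot [-3.141  0.     0.37 ] F [ 0.5 -0.4 -0.3] open 1.002 shift [ 2.984 -3.01   0.031] turn [-0.  0. -0.] rows 10.2
t 0.35 pos [ 225.9 -582.8  404.6] rot [-3.141  0.     0.37 ] F [ 0.5 -0.4 -0.3] open 1.002 shift [ 3.437 -4.511  0.032] turn [-0.  0. -0.] rows 13.6
```

```bash
python3 -m pendant '[{"x":1,"y":-1,"jaw":1},{"x":1,"y":-1,"jaw":1},{"x":1,"y":-1,"jaw":1},{"x":1,"y":-1,"jaw":1},{"x":1,"y":-1,"jaw":1}]'; python3 -m pendant '[{"x":1,"y":-1,"jaw":1},{"x":1,"y":-1,"jaw":1},{"x":1,"y":-1,"jaw":1},{"x":1,"y":-1,"jaw":1},{"x":1,"y":-1,"jaw":1}]'; python3 -m pendant '[{"x":1,"y":-1,"jaw":1},{"x":1,"y":-1,"jaw":1},{"x":1,"y":-1,"jaw":1},{"x":1,"y":-1,"jaw":1},{"x":1,"y":-1,"jaw":1}]'; python3 go.py 462 234.5 400 0.37
```

```text
t 0.35 pos [ 225.9 -582.8  404.6] rot [-3.141  0.     0.37 ] F [ 0.5 -0.4 -0.3] open 1.002 shift [ 3.437 -4.511  0.032] turn [-0.  0. -0.] rows 13.6invalid input
invalid input
invalid input
```

```bash
python3 -m pendant '[{"x":1,"y":-1,"z":0,"rx":0,"ry":0,"rz":0,"jaw":1},{"x":1,"y":-1,"z":0,"rx":0,"ry":0,"rz":0,"jaw":1},{"x":1,"y":-1,"z":0,"rx":0,"ry":0,"rz":0,"jaw":1},{"x":1,"y":-1,"z":0,"rx":0,"ry":0,"rz":0,"jaw":1}]'
```

```text
t: 0.85
eef_pos: [312.3, -386.0, 405.1]
tcp_rot: [-3.142, -0.0, 0.372]
ft_force: [0.0, -0.6, 0.0]
opening: 1.0
```

```bash
python3 -m pendant '[{"x":1,"y":-1,"z":0,"rx":0,"ry":0,"rz":0,"jaw":1},{"x":1,"y":-1,"z":0,"rx":0,"ry":0,"rz":0,"jaw":1},{"x":1,"y":-1,"z":0,"rx":0,"ry":0,"rz":0,"jaw":1},{"x":1,"y":-1,"z":0,"rx":0,"ry":0,"rz":0,"jaw":1}]'
python3 -m pendant '[{"x":1,"y":-1,"z":0,"rx":0,"ry":0,"rz":0,"jaw":1},{"x":1,"y":-1,"z":0,"rx":0,"ry":0,"rz":0,"jaw":1},{"x":1,"y":-1,"z":0,"rx":0,"ry":0,"rz":0,"jaw":1},{"x":1,"y":-1,"z":0,"rx":0,"ry":0,"rz":0,"jaw":1}]'; python3 go.py 462 234.5 400 0.37
```

```text
t: 1.35
eef_pos: [397.8, -192.0, 405.0]
tcp_rot: [3.141, -0.0, 0.372]
ft_force: [-0.3, -1.2, -0.2]
opening: 1.001
t: 1.85
eef_pos: [483.5, 2.2, 404.8]
tcp_rot: [3.142, -0.0, 0.373]
ft_force: [-0.2, -0.6, -0.0]
opening: 1.004
t 1.85 pos [483.5   2.2 404.8] rot [ 3.142 -0.     0.373] F [-0.2 -0.6 -0. ] open 1.004 shift [ 0.43  -1.494  0.032] turn [ 0.    -0.001  0.003] rows 3.7
```

```bash
python3 -m pendant '[{"x":0.43,"y":-1,"z":0,"rx":0,"ry":0,"rz":0,"jaw":1},{"x":0.43,"y":-1,"z":0,"rx":0,"ry":0,"rz":0,"jaw":1},{"x":0.43,"y":-1,"z":0,"rx":0,"ry":0,"rz":0,"jaw":1}]'
python3 -m pendant '[{"x":0,"y":-0.494,"z":0,"rx":0,"ry":0,"rz":0,"jaw":1},{"x":0,"y":-0.494,"z":0.0,"rx":0,"ry":0,"rz":0,"jaw":1},{"x":0,"y":-0.494,"z":0.5,"rx":0,"ry":0,"rz":0,"jaw":1},{"x":0,"y":-0.494,"z":0.5,"rx":0,"ry":0,"rz":0,"jaw":1},{"x":0,"y":-0.494,"z":0.5,"rx":0,"ry":0,"rz":0,"jaw":1}]'
python3 - <<'E'
from fit import *
c=env.read_camera("wrist"); cv2.imwrite("pics/w1.png",c["img"][:,:,::-1])
print(proj(c,[[462,234.5,0],[462,234.5,44]]))
E
python3 go.py 462 234.5 196 0.37
```

```text
t: 2.22
eef_pos: [488.4, 165.1, 404.8]
tcp_rot: [3.142, -0.0, 0.371]
ft_force: [0.2, -0.7, -0.2]
opening: 0.999
t: 2.85
eef_pos: [462.6, 231.3, 329.9]
tcp_rot: [3.142, 0.001, 0.369]
ft_force: [0.5, -0.8, 1.0]
opening: 1.004
[[320.06768378 191.40129137]
 [319.56612487 200.97060039]]
t 2.9 pos [462.7 231.4 330.8] rot [ 3.141e+00 -1.000e-03  3.690e-01] F [-0.3  0.6  0.1] open 1.001 shift [ 0.002 -0.021  0.898] turn [ 0.    -0.001 -0.001] rows 2.2
```

View pics/w1.png

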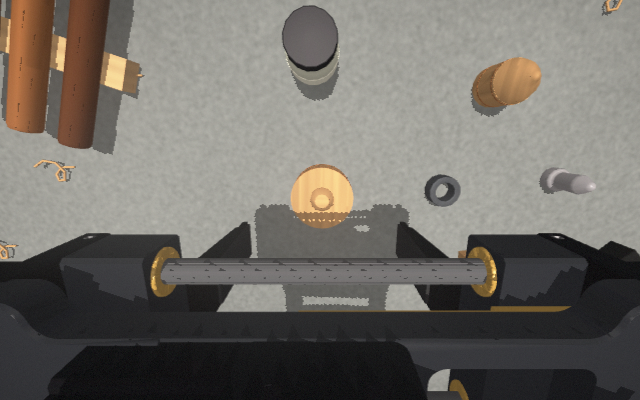

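The wrist view shows the drum's spigot top at about (321,199) against a predicted (319.6,201), so the two agree to about 2 mm.

```bash
python3 - <<'E'
from fit import *
c=env.read_camera("wrist")
print(atz(c,(321,199),44), atz(c,(322,192),34))
E
python3 go.py 462 234 196 0.37
```

```text
[464.79986127 234.09845685  44.        ] [469.67467041 234.9709805   34.        ]
t 2.95 pos [462.7 231.4 331.2] rot [ 3.141e+00 -2.000e-03  3.690e-01] F [0.1 0.3 0.5] open 0.997 shift [ 0.    -0.018  0.901] turn [ 0.    -0.002 -0.001] rows 2.2
```

```bash
python3 -m pendant '[{"x":0.01,"y":-0.015,"z":0.4,"rx":0,"ry":0,"rz":0,"jaw":1},{"x":0.01,"y":-0.015,"z":0.75,"rx":0,"ry":0,"rz":0,"jaw":1},{"x":0.01,"y":-0.015,"z":0.9,"rx":0,"ry":0,"rz":0,"jaw":1},{"x":0.01,"y":-0.015,"z":0.9,"rx":0,"ry":0,"rz":0,"jaw":1}]'
python3 go.py 463.5 234 196 0.37
```

```text
t: 3.45
eef_pos: [463.1, 234.2, 194.7]
tcp_rot: [3.142, 0.001, 0.369]
ft_force: [0.1, -0.4, 0.3]
opening: 1.001
t 3.45 pos [463.1 234.2 194.7] rot [3.142e+00 1.000e-03 3.690e-01] F [ 0.1 -0.4  0.3] open 1.001 shift [ 0.002  0.002 -0.009] turn [ 0.     0.001 -0.001] rows 0.0
```

```bash
python3 -m pendant '[{"x":0,"y":0,"z":0,"rx":0,"ry":0,"rz":0,"jaw":0.6},{"x":0,"y":0,"z":0,"rx":0,"ry":0,"rz":0,"jaw":0.6},{"x":0,"y":0,"z":0,"rx":0,"ry":0,"rz":0,"jaw":0.6},{"x":0,"y":0,"z":0,"rx":0,"ry":0,"rz":0,"jaw":0.6},{"x":0,"y":0,"z":0,"rx":0,"ry":0,"rz":0,"jaw":0.6},{"x":0,"y":0,"z":0,"rx":0,"ry":0,"rz":0,"jaw":0.6}]'
python3 go.py 463.5 234 196 0.37
```

```text
t: 4.2
eef_pos: [462.7, 234.4, 195.3]
tcp_rot: [3.141, -0.001, 0.37]
ft_force: [-0.9, -0.1, 7.9]
opening: 0.671
t 4.2 pos [462.7 234.4 195.3] rot [ 3.141e+00 -1.000e-03  3.700e-01] F [-0.9 -0.1  7.9] open 0.671 shift [ 0.004  0.004 -0.004] turn [ 0.    -0.001 -0.   ] rows 0.0
```

```bash
python3 -m pendant '[{"x":0,"y":0,"z":-0.2,"rx":0,"ry":0,"rz":0,"jaw":0.5},{"x":0,"y":0,"z":-0.5,"rx":0,"ry":0,"rz":0,"jaw":0.5},{"x":0,"y":0,"z":-0.8,"rx":0,"ry":0,"rz":0,"jaw":0.5},{"x":0,"y":0,"z":-0.8,"rx":0,"ry":0,"rz":0,"jaw":0.5}]'
python3 - <<'E'
from fit import *
c=env.read_camera("wrist"); cv2.imwrite("pics/w2.png",c["img"][:,:,::-1])
c=env.read_camera("side"); cv2.imwrite("pics/s2.png",c["img"][:,:,::-1])
E
python3 go.py 427.5 -232 250 0.37
```

```text
t: 4.7
eef_pos: [462.7, 234.5, 317.5]
tcp_rot: [3.141, -0.006, 0.37]
ft_force: [-0.3, -0.2, -2.1]
opening: 0.669
t 4.8 pos [462.3 234.3 314.6] rot [ 3.142 -0.     0.37 ] F [ 0.7  0.2 -0.3] open 0.669 shift [-1.34   2.815  0.43 ] turn [ 0. -0. -0.] rows 7.6
```

View pics/w2.png

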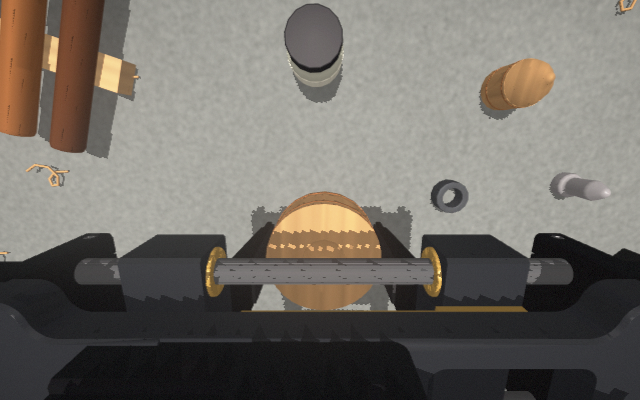

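View pics/s2.png

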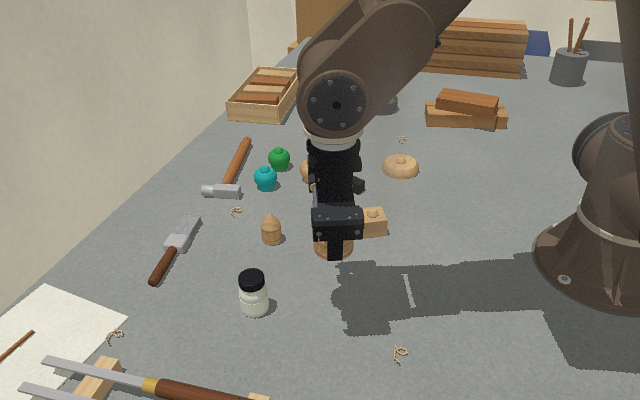

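Run:
```python
from fit import *
c=env.read_camera("wrist"); s=env.state(); p=s["eef_pos"]; a=s["tcp_rot"][2]
K,R,t=P(c); print("cam",(-R.T@t-p).round(1), "tool frame", (Rz(a).T@(-R.T@t-p)).round(1))
for dx in (-2,0,2,4):
    q=p+Rz(a)@[dx,0,0]
    o=[proj(c,rev([(32,h)])+[q[0],q[1],p[2]-195.3+h*0]) for h in (0,34)]
    print(dx,[(x.min(0).round(1),x.max(0).round(1)) for x in o])
```

```text
cam [ 63.7  24.2 -20.3] tool frame [ 68.2  -0.4 -20.3]
-2 [(array([275.1, 191.7]), array([370.3, 281. ])), (array([264.7, 205.5]), array([380.4, 311.7]))]
0 [(array([274.9, 188.6]), array([370.4, 278.4])), (array([264.5, 201.8]), array([380.5, 308.7]))]
2 [(array([274.8, 185.5]), array([370.5, 275.8])), (array([264.3, 198.1]), array([380.7, 305.6]))]
4 [(array([274.7, 182.5]), array([370.7, 273.2])), (array([264.1, 194.3]), array([380.9, 302.6]))]
```

```bash
python3 -m pendant '[{"x":-0.4,"y":1,"z":-0.1,"rx":0,"ry":0,"rz":0,"jaw":0.5},{"x":-0.4,"y":1,"z":-0.1,"rx":0,"ry":0,"rz":0,"jaw":0.5},{"x":-0.4,"y":1,"z":-0.1,"rx":0,"ry":0,"rz":0,"jaw":0.5}]'
python3 -m pendant '[{"x":-0.5,"y":1,"z":0,"rx":0,"ry":0,"rz":0,"jaw":0.5},{"x":-0.5,"y":1,"z":0,"rx":0,"ry":0,"rz":0,"jaw":0.5},{"x":-0.5,"y":1,"z":0,"rx":0,"ry":0,"rz":0,"jaw":0.5}]'
python3 -m pendant '[{"x":-0.7,"y":0.8,"z":0,"rx":0,"ry":0,"rz":0,"jaw":0.5},{"x":-0.7,"y":0.8,"z":0,"rx":0,"ry":0,"rz":0,"jaw":0.5},{"x":-0.7,"y":0.8,"z":0,"rx":0,"ry":0,"rz":0,"jaw":0.5},{"x":-0.7,"y":0.8,"z":0,"rx":0,"ry":0,"rz":0,"jaw":0.5}]'
python3 - <<'E'
from fit import *
c=env.read_camera("wrist"); cv2.imwrite("pics/w3.png",c["img"][:,:,::-1])
print(proj(c,[[427.5,-232.2,32],[427.5,-232.2,22]]))
E
python3 go.py 429.4 -231.5 250 0.37
```

```text
t: 5.22
eef_pos: [460.5, 70.7, 328.6]
tcp_rot: [-3.141, 0.003, 0.369]
ft_force: [1.0, 0.6, -0.3]
opening: 0.669
t: 5.6
eef_pos: [444.6, -96.4, 328.4]
tcp_rot: [-3.14, 0.002, 0.368]
ft_force: [0.6, -0.7, -1.2]
opening: 0.672
t: 6.1
eef_pos: [389.8, -245.8, 328.4]
tcp_rot: [-3.14, 0.001, 0.366]
ft_force: [-0.0, 0.8, -1.2]
opening: 0.668
[[324.23947325 159.49278681]
 [324.2273663  158.48647752]]
t 6.15 pos [ 390.2 -244.7  328.5] rot [-3.139e+00  1.000e-03  3.670e-01] F [-0.2  0.5 -0.3] open 0.672 shift [0.276 0.013 0.523] turn [-0.003  0.002 -0.003] rows 1.4
```

View pics/w3.png

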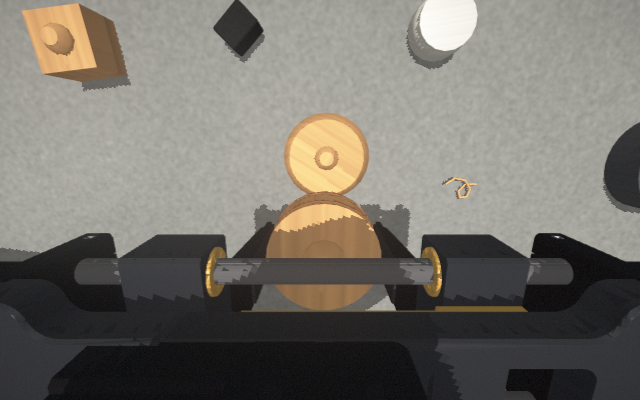

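Run:
```python
from fit import *
c=env.read_camera("wrist")
f=atz(c,(326,157.5),32); print(f)
t=f[:2]+2*np.array([.932,.362]); print(t)
import go; go.go(t[0],t[1],250,.37)
```

```text
[ 430.23596148 -231.83666225   32.        ]
[ 432.09996148 -231.11266225]
t 6.2 pos [ 390.4 -243.9  328.7] rot [-3.139e+00  1.000e-03  3.690e-01] F [ 0.1 -0.  -0.5] open 0.672 shift [0.29  0.022 0.524] turn [-0.003  0.001 -0.002] rows 1.4
```

```bash
python3 -m pendant '[{"x":0.283,"y":0.02,"z":0,"rx":0,"ry":0,"rz":0,"jaw":0.5},{"x":0.283,"y":0.02,"z":0.3,"rx":0,"ry":0,"rz":0,"jaw":0.5},{"x":0.283,"y":0.02,"z":0.6,"rx":0,"ry":0,"rz":0,"jaw":0.5},{"x":0.283,"y":0.02,"z":0.6,"rx":0,"ry":0,"rz":0,"jaw":0.5}]'
python3 go.py 431 -231.3 217.3 0.37
```

```text
t: 6.7
eef_pos: [431.2, -230.0, 237.3]
tcp_rot: [-3.136, 0.004, 0.372]
ft_force: [0.5, 0.0, -0.5]
opening: 0.669
t 6.7 pos [ 431.2 -230.   237.3] rot [-3.136  0.004  0.372] F [ 0.5  0.  -0.5] open 0.669 shift [-0.004  0.008  0.134] turn [-0.007  0.005  0.002] rows 0.3
```

```bash
python3 -m pendant '[{"x":0,"y":0.008,"z":0.03,"rx":0,"ry":0,"rz":0,"jaw":0.5},{"x":0,"y":0.008,"z":0.06,"rx":0,"ry":0,"rz":0,"jaw":0.5},{"x":0,"y":0.008,"z":0.09,"rx":0,"ry":0,"rz":0,"jaw":0.5},{"x":0,"y":0.008,"z":0.12,"rx":0,"ry":0,"rz":0,"jaw":0.5},{"x":0,"y":0.008,"z":0.12,"rx":0,"ry":0,"rz":0,"jaw":0.5}]'
python3 go.py 431 -231.3 217.3 0.37
```

```text
t: 7.32
eef_pos: [431.6, -232.6, 221.6]
tcp_rot: [-3.141, 0.0, 0.37]
ft_force: [-0.5, 0.5, -0.7]
opening: 0.67
t 7.33 pos [ 431.6 -232.6  221.6] rot [-3.141  0.     0.37 ] F [-0.5  0.5 -0.7] open 0.67 shift [-0.001 -0.01   0.029] turn [-0.  0. -0.] rows 0.1
```

```bash
python3 -m pendant '[{"x":0,"y":-0.005,"z":0.015,"rx":0,"ry":0,"rz":0,"jaw":0.5},{"x":0,"y":-0.005,"z":0.025,"rx":0,"ry":0,"rz":0,"jaw":0.5},{"x":0,"y":-0.005,"z":0.03,"rx":0,"ry":0,"rz":0,"jaw":0.5},{"x":0,"y":-0.005,"z":0.03,"rx":0,"ry":0,"rz":0,"jaw":0.5}]'
```

```text
t: 7.82
eef_pos: [431.4, -231.8, 217.4]
tcp_rot: [3.141, 0.0, 0.37]
ft_force: [-1.6, 0.3, 1.5]
opening: 0.671
```

```bash
python3 -m pendant '[{"x":0,"y":0,"z":0.005,"rx":0,"ry":0,"rz":0,"jaw":0.5},{"x":0,"y":0,"z":0.005,"rx":0,"ry":0,"rz":0,"jaw":0.5}]'
python3 -m pendant '[{"x":0,"y":0,"z":0,"rx":0,"ry":0,"rz":0,"jaw":0.85},{"x":0,"y":0,"z":0,"rx":0,"ry":0,"rz":0,"jaw":0.9},{"x":0,"y":0,"z":0,"rx":0,"ry":0,"rz":0,"jaw":0.9},{"x":0,"y":0,"z":0,"rx":0,"ry":0,"rz":0,"jaw":1},{"x":0,"y":0,"z":0,"rx":0,"ry":0,"rz":0,"jaw":1}]'
```

```text
t: 8.07
eef_pos: [431.3, -231.8, 217.3]
tcp_rot: [3.141, -0.0, 0.37]
ft_force: [-3.6, 2.3, 15.7]
opening: 0.669
t: 8.7
eef_pos: [431.4, -231.9, 216.4]
tcp_rot: [3.142, 0.0, 0.37]
ft_force: [0.6, -0.5, 0.0]
opening: 0.99
```

Contact built to 15.7 N at the expected height, so the drum is seated. Next I'll lift, move away and look.

```bash
python3 -m pendant '[{"x":0,"y":0,"z":-0.3,"rx":0,"ry":0,"rz":0,"jaw":1},{"x":0,"y":0,"z":-0.7,"rx":0,"ry":0,"rz":0,"jaw":1},{"x":-0.1,"y":0,"z":-1,"rx":0,"ry":0,"rz":0,"jaw":1},{"x":-0.25,"y":0,"z":-1,"rx":0,"ry":0,"rz":0,"jaw":1},{"x":-0.25,"y":0,"z":-1,"rx":0,"ry":0,"rz":0,"jaw":1}]'
python3 - <<'E'
from fit import *
c=env.read_camera("wrist"); cv2.imwrite("pics/w4.png",c["img"][:,:,::-1])
sc=env.read_camera("scene"); sd=env.read_camera("side")
cv2.imwrite("pics/m4.png",np.hstack([cv2.resize(i["img"][y:y+100,x:x+130],None,fx=3,fy=3) for i,x,y in((sc,135,130),(sd,335,110))])[:,:,::-1])
print(proj(c,[[427.5,-232.2,66]]))
M["stk"]=M["foot"][:1]+[p+[0,0,22] for p in M["drum"]]
for cs in([sc],[sd]): print(fit(cs,"stk",427.5,-232))
E
python3 go.py 442 21.8 330 0.45
```

```text
t: 9.32
eef_pos: [395.7, -245.5, 366.9]
tcp_rot: [3.141, -0.0, 0.368]
ft_force: [-0.2, -0.6, 0.3]
opening: 1.0
[[321.72353204 165.07193034]]
(array([ 426.28206277, -231.70394468]), np.float64(0.03765690326690674))
(array([ 428.28553963, -232.03736782]), np.float64(0.11342592537403107))
t 9.47 pos [ 396.9 -245.4  366.1] rot [-3.141  0.     0.37 ] F [ 0.6  0.4 -0.7] open 0.998 shift [ 0.924 -1.552  0.241] turn [-0.001  0.    -0.102] rows 4.4
```

View pics/w4.png

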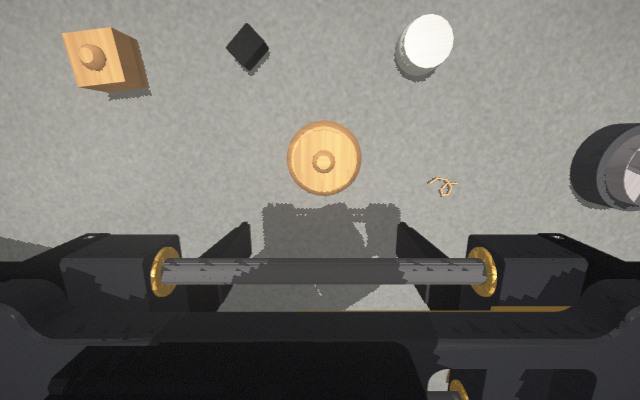

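View pics/m4.png

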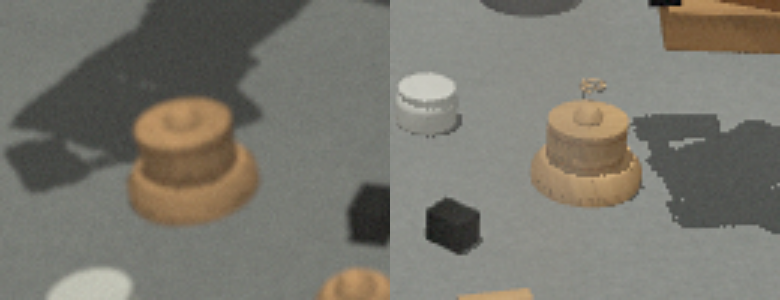

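```bash
python3 - <<'E'
from fit import *
c=env.read_camera("wrist"); print(atz(c,(323.5,161.5),66))
E
python3 -m pendant '[{"x":0.35,"y":-0.75,"z":0,"rx":0,"ry":0,"rz":-0.1,"jaw":1},{"x":0.35,"y":-0.75,"z":0,"rx":0,"ry":0,"rz":-0.1,"jaw":1},{"x":0.35,"y":-0.75,"z":0,"rx":0,"ry":0,"rz":-0.1,"jaw":1}]'
python3 go.py 405 6 330 0.45
```

```text
[ 432.49143321 -232.08269857   66.        ]
t: 9.9
eef_pos: [405.0, -118.3, 366.1]
tcp_rot: [-3.14, 0.001, 0.453]
ft_force: [0.2, -0.1, -0.3]
opening: 1.002
t 9.9 pos [ 405.  -118.3  366.1] rot [-3.14e+00  1.00e-03  4.53e-01] F [ 0.2 -0.1 -0.3] open 1.002 shift [ 0.363 -0.745  0.242] turn [-0.002  0.001  0.004] rows 2.1
```

```bash
python3 -m pendant '[{"x":0.363,"y":-0.745,"z":0.24,"rx":0,"ry":0,"rz":0,"jaw":1},{"x":0.363,"y":-0.745,"z":0.24,"rx":0,"ry":0,"rz":0,"jaw":1},{"x":0.363,"y":-0.745,"z":0.24,"rx":0,"ry":0,"rz":0,"jaw":1},{"x":0.363,"y":-0.745,"z":0.24,"rx":0,"ry":0,"rz":0,"jaw":1}]'
python3 - <<'E'
from fit import *
c=env.read_camera("wrist"); cv2.imwrite("pics/w5.png",c["img"][:,:,::-1])
print(proj(c,[[442,21.8,50]]))
M["bl"]=M["block"]
print(fit([c],"block",442,21.8,yaw=.45))
E
```

```text
t: 10.4
eef_pos: [406.0, 2.6, 330.3]
tcp_rot: [3.142, 0.0, 0.449]
ft_force: [-0.6, 0.1, -0.4]
opening: 1.0
[[321.01561809 160.72303413]]
(array([442.90895903,  19.85968173,   0.47502947]), np.float64(0.019273128360509872))
```

View pics/w5.png

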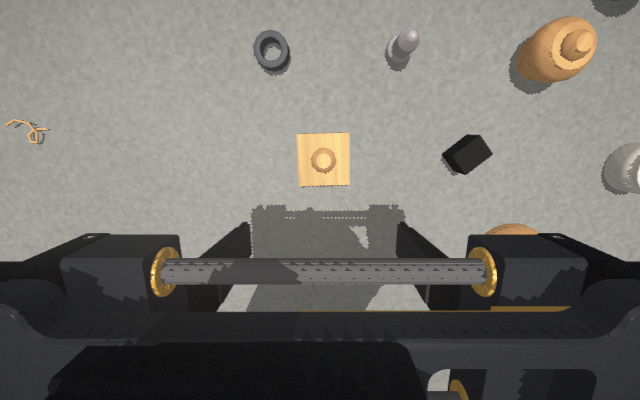

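The wrist view shows the block at (324,160), squared to the tool. Fitting it gives (443,20) with yaw 0.475.

```bash
python3 go.py 443 20.5 196 0.47
```

```text
t 10.45 pos [406.    2.  330.5] rot [ 3.141 -0.     0.448] F [ 0.5 -0.3 -0.5] open 0.994 shift [ 0.276 -0.004  0.897] turn [ 0.    -0.    -0.028] rows 2.3
```

```bash
python3 -m pendant '[{"x":0.276,"y":-0.004,"z":0,"rx":0,"ry":0,"rz":-0.028,"jaw":1},{"x":0.276,"y":-0.004,"z":0.3,"rx":0,"ry":0,"rz":-0.028,"jaw":1},{"x":0.276,"y":-0.004,"z":0.6,"rx":0,"ry":0,"rz":-0.028,"jaw":1},{"x":0.276,"y":-0.004,"z":0.897,"rx":0,"ry":0,"rz":-0.028,"jaw":1},{"x":0.276,"y":-0.004,"z":0.897,"rx":0,"ry":0,"rz":-0.028,"jaw":1},{"x":0.276,"y":-0.004,"z":0.897,"rx":0,"ry":0,"rz":-0.028,"jaw":0.8}]'
python3 -m pendant '[{"x":0,"y":0,"z":0,"rx":0,"ry":0,"rz":0,"jaw":0.4},{"x":0,"y":0,"z":0,"rx":0,"ry":0,"rz":0,"jaw":0.4},{"x":0,"y":0,"z":0,"rx":0,"ry":0,"rz":0,"jaw":0.4},{"x":0,"y":0,"z":0,"rx":0,"ry":0,"rz":0,"jaw":0.4},{"x":0,"y":0,"z":0,"rx":0,"ry":0,"rz":0,"jaw":0.4},{"x":0,"y":0,"z":0,"rx":0,"ry":0,"rz":0,"jaw":0.4},{"x":0,"y":0,"z":0,"rx":0,"ry":0,"rz":0,"jaw":0.4}]'
```

```text
t: 11.2
eef_pos: [442.9, 20.4, 197.0]
tcp_rot: [3.141, -0.001, 0.469]
ft_force: [-0.5, -0.4, 0.3]
opening: 0.94
t: 12.08
eef_pos: [442.5, 21.3, 196.2]
tcp_rot: [3.141, -0.0, 0.47]
ft_force: [-1.0, 0.2, 6.5]
opening: 0.523
```

```bash
python3 -m pendant '[{"x":0,"y":0,"z":-0.2,"rx":0,"ry":0,"rz":0,"jaw":0.4},{"x":0,"y":0,"z":-0.5,"rx":0,"ry":0,"rz":0,"jaw":0.4},{"x":0,"y":0,"z":-0.9,"rx":0,"ry":0,"rz":0,"jaw":0.4},{"x":-0.3,"y":0.3,"z":-0.9,"rx":0,"ry":0,"rz":0,"jaw":0.4},{"x":-0.3,"y":0.7,"z":-0.9,"rx":0,"ry":0,"rz":0,"jaw":0.4},{"x":-0.3,"y":1,"z":-0.9,"rx":0,"ry":0,"rz":0,"jaw":0.4},{"x":-0.3,"y":1,"z":-0.9,"rx":0,"ry":0,"rz":0,"jaw":0.4}]'
python3 go.py 395 -249 332 .47
```

```text
t: 12.95
eef_pos: [471.1, -135.1, 330.6]
tcp_rot: [3.141, -0.0, 0.467]
ft_force: [0.1, 0.6, -0.4]
opening: 0.52
t 12.95 pos [ 471.1 -135.1  330.6] rot [ 3.141 -0.     0.467] F [ 0.1  0.6 -0.4] open 0.52 shift [-0.795  0.45  -0.009] turn [ 0.001 -0.    -0.003] rows 2.2
```

```bash
python3 -m pendant '[{"x":-0.795,"y":0.45,"z":0,"rx":0,"ry":0,"rz":0,"jaw":0.4},{"x":-0.795,"y":0.45,"z":0,"rx":0,"ry":0,"rz":0,"jaw":0.4},{"x":-0.795,"y":0.45,"z":0,"rx":0,"ry":0,"rz":0,"jaw":0.4},{"x":-0.795,"y":0.45,"z":0,"rx":0,"ry":0,"rz":0,"jaw":0.4}]'
python3 - <<'E'
from fit import *
c=env.read_camera("wrist"); cv2.imwrite("pics/w6.png",c["img"][:,:,::-1])
s=env.state(); p=s["eef_pos"]; a=s["tcp_rot"][2]; print(p,a)
for dx in (-2,0,2):
    q=p+Rz(a)@[dx,0,0]
    for z in (0,40): print(dx,z,proj(c,np.array([[x,y,z-196.2] for x in(-25,25) for y in(-25,25)])@Rz(a).T+[q[0],q[1],p[2]]).round(1).tolist())
E
```

```text
t: 13.45
eef_pos: [394.3, -246.7, 330.9]
tcp_rot: [-3.141, 0.0, 0.469]
ft_force: [-0.6, 0.4, 0.2]
opening: 0.525
[ 394.7757831  -246.2270071   330.91610846] 0.4703049484576536
-2 0 [[358.6, 270.8], [286.5, 270.8], [360.9, 201.0], [283.9, 201.0]]
-2 40 [[367.4, 306.1], [277.2, 306.2], [371.1, 220.2], [273.1, 220.3]]
0 0 [[358.6, 268.2], [286.4, 268.2], [361.0, 198.0], [283.8, 198.0]]
0 40 [[367.5, 303.0], [277.1, 303.0], [371.3, 216.5], [273.0, 216.6]]
2 0 [[358.7, 265.5], [286.3, 265.6], [361.1, 195.0], [283.7, 195.0]]
2 40 [[367.7, 299.8], [276.9, 299.8], [371.4, 212.7], [272.8, 212.8]]
```

View pics/w6.png

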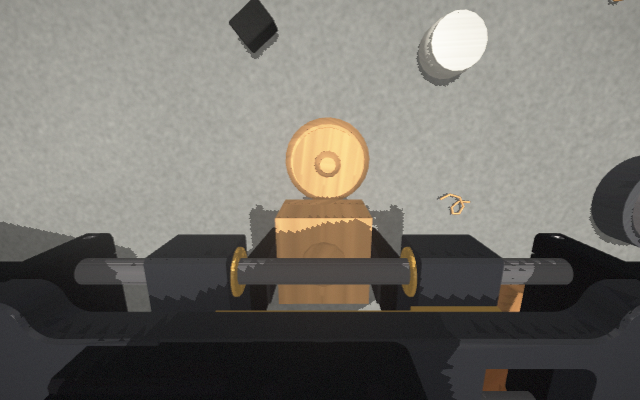

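Run:
```python
from fit import *
c=env.read_camera("wrist"); 
f=atz(c,(327.5,162),66); print(f)
t=f[:2]+1.0*np.array([.89,.453]); print(t)
import go; go.go(t[0],t[1],262,.47)
```

```text
[ 433.43547357 -230.99516936   66.        ]
[ 434.32547357 -230.54216936]
t 13.55 pos [ 395.  -245.9  330.9] rot [-3.141  0.     0.471] F [ 0.4  0.3 -0.7] open 0.525 shift [0.28  0.028 0.459] turn [-0.     0.     0.002] rows 1.3
```

Run:
```python
from h import *
a=cv2.imread("pics/w6.png")[105:210,270:385]
cv2.imwrite("pics/w6z.png",cv2.resize(a,None,fx=5,fy=5,interpolation=cv2.INTER_NEAREST))
c=env.read_camera("wrist")
for n,r,z in (("foot0",45,0),("foot22",38,22),("drum56",32,56),("drum root",12,56),("drum top",7,66)):
    p=proj(c,rev([(r,z)])+[430.2,-231.8,0]); print(n,((p.min(0)-[270,105])*5).round(),((p.max(0)-[270,105])*5).round())
```

```text
foot0 [77. 57.] [484. 466.]
foot22 [97. 88.] [466. 458.]
drum56 [108. 118.] [459. 469.]
drum root [218. 232.] [349. 364.]
drum top [244. 266.] [324. 345.]
```

View pics/w6z.png

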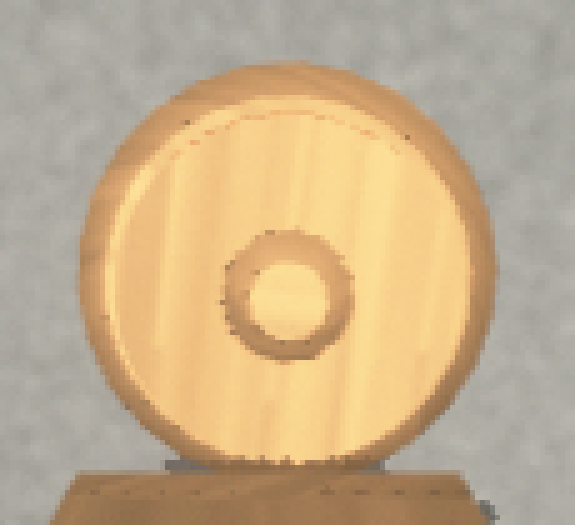

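Run:
```python
from h import *
a=cv2.imread("pics/w6.png")[190:320,265:385]
cv2.imwrite("pics/w6y.png",cv2.resize(a,None,fx=4,fy=4,interpolation=cv2.INTER_NEAREST))
c=env.read_camera("wrist")
print(atz(c,(327.1,164.7),66),atz(c,(327.2,163.7),56))
```

```text
[ 431.59079414 -231.37800184   66.        ] [ 431.44002967 -231.70530139   56.        ]
```

View pics/w6y.png

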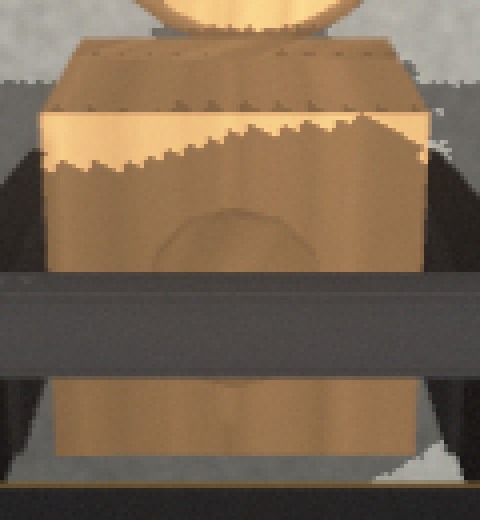

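```bash
python3 go.py 431.5 -231.2 270 0.47
```

```text
t 13.65 pos [ 395.2 -245.9  330.9] rot [-3.141  0.     0.472] F [ 0.8  0.  -0.2] open 0.524 shift [0.26  0.023 0.406] turn [-0.     0.     0.003] rows 1.2
```

```bash
python3 -m pendant '[{"x":0.26,"y":0.023,"z":0,"rx":0,"ry":0,"rz":0,"jaw":0.4},{"x":0.26,"y":0.023,"z":0.2,"rx":0,"ry":0,"rz":0,"jaw":0.4},{"x":0.26,"y":0.023,"z":0.4,"rx":0,"ry":0,"rz":0,"jaw":0.4},{"x":0.26,"y":0.023,"z":0.4,"rx":0,"ry":0,"rz":0,"jaw":0.4},{"x":0.26,"y":0.023,"z":0.4,"rx":0,"ry":0,"rz":0,"jaw":0.4}]'
python3 go.py 431.5 -231.2 256 0.47
```

```text
t: 14.28
eef_pos: [431.4, -232.1, 271.7]
tcp_rot: [3.141, -0.0, 0.471]
ft_force: [-0.3, 0.1, -0.8]
opening: 0.525
t 14.28 pos [ 431.4 -232.1  271.7] rot [ 3.141 -0.     0.471] F [-0.3  0.1 -0.8] open 0.525 shift [ 0.004 -0.005  0.105] turn [ 0.001 -0.     0.002] rows 0.3
```

```bash
python3 -m pendant '[{"x":0.004,"y":-0.005,"z":0.03,"rx":0,"ry":0,"rz":0,"jaw":0.4},{"x":0.004,"y":-0.005,"z":0.06,"rx":0,"ry":0,"rz":0,"jaw":0.4},{"x":0.004,"y":-0.005,"z":0.085,"rx":0,"ry":0,"rz":0,"jaw":0.4},{"x":0.004,"y":-0.005,"z":0.11,"rx":0,"ry":0,"rz":0,"jaw":0.4},{"x":0.004,"y":-0.005,"z":0.11,"rx":0,"ry":0,"rz":0,"jaw":0.4}]'
python3 go.py 431.5 -231.2 252.2 0.47
```

```text
t: 14.9
eef_pos: [431.1, -231.5, 254.1]
tcp_rot: [-3.141, 0.0, 0.47]
ft_force: [0.8, -0.2, -0.6]
opening: 0.525
t 14.9 pos [ 431.1 -231.5  254.1] rot [-3.141  0.     0.47 ] F [ 0.8 -0.2 -0.6] open 0.525 shift [ 0.004 -0.001  0.013] turn [-0.001  0.     0.   ] rows 0.0
```

```bash
python3 -m pendant '[{"x":0,"y":0,"z":0.01,"rx":0,"ry":0,"rz":0,"jaw":0.4},{"x":0,"y":0,"z":0.017,"rx":0,"ry":0,"rz":0,"jaw":0.4},{"x":0,"y":0,"z":0.017,"rx":0,"ry":0,"rz":0,"jaw":0.4},{"x":0,"y":0,"z":0.017,"rx":0,"ry":0,"rz":0,"jaw":0.4}]'
```

```text
t: 15.4
eef_pos: [431.1, -231.5, 252.2]
tcp_rot: [3.141, -0.0, 0.47]
ft_force: [-0.8, 0.2, 5.8]
opening: 0.518
```

Contact at z=252.2, as expected. I'll release now.

```bash
python3 -m pendant '[{"x":0,"y":0,"z":0,"rx":0,"ry":0,"rz":0,"jaw":0.6},{"x":0,"y":0,"z":0,"rx":0,"ry":0,"rz":0,"jaw":0.7},{"x":0,"y":0,"z":0,"rx":0,"ry":0,"rz":0,"jaw":0.8},{"x":0,"y":0,"z":0,"rx":0,"ry":0,"rz":0,"jaw":1},{"x":0,"y":0,"z":0,"rx":0,"ry":0,"rz":0,"jaw":1}]'
python3 -m pendant '[{"x":0,"y":0,"z":-0.3,"rx":0,"ry":0,"rz":0,"jaw":1},{"x":0,"y":0,"z":-0.7,"rx":0,"ry":0,"rz":0,"jaw":1},{"x":-0.1,"y":0,"z":-0.9,"rx":0,"ry":0,"rz":0,"jaw":1},{"x":-0.25,"y":0,"z":-0.9,"rx":0,"ry":0,"rz":0,"jaw":1},{"x":-0.25,"y":0,"z":-0.9,"rx":0,"ry":0,"rz":0,"jaw":1}]'
python3 - <<'E'
from fit import *
c=env.read_camera("wrist"); sc=env.read_camera("scene"); sd=env.read_camera("side")
cv2.imwrite("pics/w7.png",np.hstack([cv2.resize(i["img"][y:y+100,x:x+130],None,fx=2,fy=2) for i,x,y in((sc,135,110),(sd,335,90),(c,260,100))])[:,:,::-1])
E
python3 go.py 623 -131.8 380 0.37
```

```text
t: 16.02
eef_pos: [431.1, -231.5, 251.9]
tcp_rot: [3.142, 0.0, 0.47]
ft_force: [-0.9, 0.2, 0.2]
opening: 0.955
t: 16.65
eef_pos: [396.9, -248.7, 387.3]
tcp_rot: [3.141, -0.0, 0.469]
ft_force: [0.3, -0.1, -0.4]
opening: 1.001
t 16.8 pos [ 398.1 -248.4  386.6] rot [-3.141  0.     0.47 ] F [ 1.1 -0.4 -1.1] open 1.001 shift [ 1.689 -0.014  0.044] turn [-0.     0.     0.128] rows 4.1
```

View pics/w7.png

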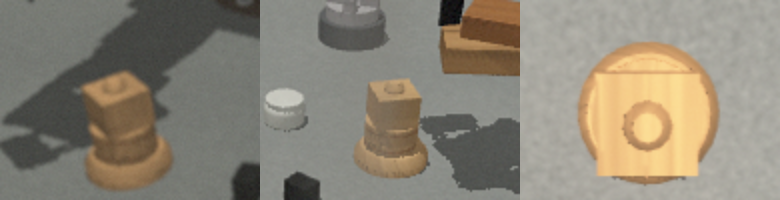

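The block sits square and home. On to the bead.

```bash
python3 -m pendant '[{"x":1,"y":0,"z":0,"rx":0,"ry":0,"rz":0,"jaw":1},{"x":1,"y":0,"z":0,"rx":0,"ry":0,"rz":0,"jaw":1},{"x":1,"y":0,"z":0,"rx":0,"ry":0,"rz":0,"jaw":1}]'
python3 go.py 589 -149.5 330 0.47
```

```text
t: 17.18
eef_pos: [534.1, -178.5, 386.0]
tcp_rot: [-3.141, 0.0, 0.473]
ft_force: [0.4, -0.9, -0.3]
opening: 0.997
t 17.18 pos [ 534.1 -178.5  386. ] rot [-3.141  0.     0.473] F [ 0.4 -0.9 -0.3] open 0.997 shift [ 0.414 -0.005  0.373] turn [-0.001  0.     0.004] rows 1.3
```

```bash
python3 -m pendant '[{"x":0.41,"y":-0.005,"z":0.37,"rx":0,"ry":0,"rz":0,"jaw":1},{"x":0.41,"y":-0.005,"z":0.37,"rx":0,"ry":0,"rz":0,"jaw":1},{"x":0.41,"y":-0.005,"z":0.37,"rx":0,"ry":0,"rz":0,"jaw":1},{"x":0.41,"y":-0.005,"z":0.37,"rx":0,"ry":0,"rz":0,"jaw":1}]'
python3 - <<'E'
from fit import *
c=env.read_camera("wrist"); cv2.imwrite("pics/w8.png",c["img"][:,:,::-1])
p=proj(c,[[624.9,-131.5,54]])[0]; print(p)
x,y=(p-40).astype(int); cv2.imwrite("pics/w8z.png",cv2.resize(c["img"][y:y+80,x:x+80],None,fx=6,fy=6,interpolation=cv2.INTER_NEAREST)[:,:,::-1]); print(x,y)
print(fit([c],"bead",624.9,-131.5,pad=8))
E
```

```text
t: 17.68
eef_pos: [585.4, -152.4, 332.2]
tcp_rot: [3.141, -0.0, 0.47]
ft_force: [0.1, -0.2, -1.0]
opening: 0.999
[321.83520508 156.85591963]
281 116
(array([ 625.88906783, -132.19715457]), np.float64(0.05094866082072258))
```

View pics/w8.png

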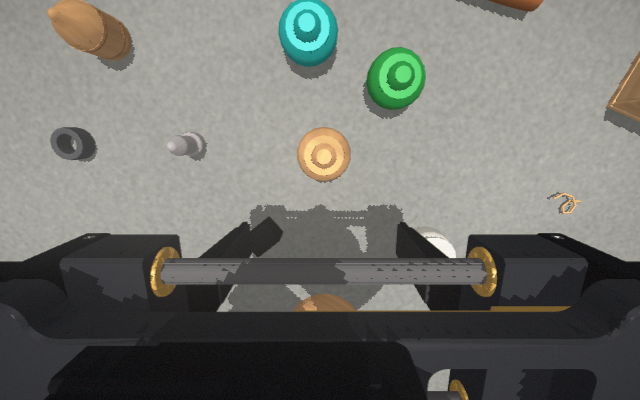

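View pics/w8z.png

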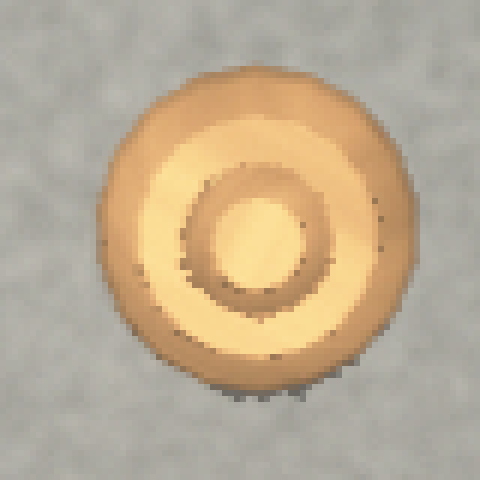

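The wrist view shows the pale bead at (324,155), and the fit gives (625.9,-132.2). The teal and green look-alikes are clear of the jaws.

```bash
python3 go.py 625.5 -132 197.5 0.47
```

```text
t 17.73 pos [ 585.3 -152.6  332.5] rot [ 3.141e+00 -1.000e-03  4.700e-01] F [ 0.4  0.1 -0.2] open 0.994 shift [ 0.301 -0.002  0.9  ] turn [ 0.001 -0.001 -0.001] rows 2.3
```

```bash
python3 -m pendant '[{"x":0.3,"y":0,"z":0,"rx":0,"ry":0,"rz":0,"jaw":1},{"x":0.3,"y":0,"z":0.3,"rx":0,"ry":0,"rz":0,"jaw":1},{"x":0.3,"y":0,"z":0.6,"rx":0,"ry":0,"rz":0,"jaw":1},{"x":0.3,"y":0,"z":0.9,"rx":0,"ry":0,"rz":0,"jaw":1},{"x":0.3,"y":0,"z":0.9,"rx":0,"ry":0,"rz":0,"jaw":1},{"x":0.3,"y":0,"z":0.9,"rx":0,"ry":0,"rz":0,"jaw":0.8}]'
python3 -m pendant '[{"x":0,"y":0,"z":0,"rx":0,"ry":0,"rz":0,"jaw":0.45},{"x":0,"y":0,"z":0,"rx":0,"ry":0,"rz":0,"jaw":0.45},{"x":0,"y":0,"z":0,"rx":0,"ry":0,"rz":0,"jaw":0.45},{"x":0,"y":0,"z":0,"rx":0,"ry":0,"rz":0,"jaw":0.45},{"x":0,"y":0,"z":0,"rx":0,"ry":0,"rz":0,"jaw":0.45},{"x":0,"y":0,"z":0,"rx":0,"ry":0,"rz":0,"jaw":0.45},{"x":0,"y":0,"z":0,"rx":0,"ry":0,"rz":0,"jaw":0.45}]'
```

```text
t: 18.48
eef_pos: [626.3, -132.3, 198.6]
tcp_rot: [3.14, -0.002, 0.47]
ft_force: [-0.6, -0.7, 0.2]
opening: 0.94
t: 19.35
eef_pos: [626.1, -131.6, 196.8]
tcp_rot: [3.141, -0.0, 0.47]
ft_force: [-0.9, 0.5, 5.1]
opening: 0.557
```

```bash
python3 -m pendant '[{"x":0,"y":0,"z":-0.2,"rx":0,"ry":0,"rz":0,"jaw":0.45},{"x":0,"y":0,"z":-0.5,"rx":0,"ry":0,"rz":0,"jaw":0.45},{"x":0,"y":0,"z":-0.9,"rx":0,"ry":0,"rz":0,"jaw":0.45},{"x":0,"y":0,"z":-1,"rx":0,"ry":0,"rz":0,"jaw":0.45},{"x":0,"y":0,"z":-1,"rx":0,"ry":0,"rz":0,"jaw":0.45}]'
python3 go.py 395 -249 375 .47
```

```text
t: 19.98
eef_pos: [625.8, -131.5, 346.7]
tcp_rot: [3.141, -0.001, 0.47]
ft_force: [-0.0, -0.6, -0.8]
opening: 0.557
t 19.98 pos [ 625.8 -131.5  346.7] rot [ 3.141e+00 -1.000e-03  4.700e-01] F [-0.  -0.6 -0.8] open 0.557 shift [-1.727e+00  1.000e-03 -1.900e-01] turn [ 0.001 -0.001  0.   ] rows 4.2
```

```bash
python3 -m pendant '[{"x":-0.1,"y":0,"z":-0.19,"rx":0,"ry":0,"rz":0,"jaw":0.45},{"x":-0.5,"y":0,"z":-0.19,"rx":0,"ry":0,"rz":0,"jaw":0.45},{"x":-0.87,"y":0,"z":-0.19,"rx":0,"ry":0,"rz":0,"jaw":0.45},{"x":-0.87,"y":0,"z":-0.19,"rx":0,"ry":0,"rz":0,"jaw":0.45}]'
python3 -m pendant '[{"x":-0.4,"y":0,"z":0,"rx":0,"ry":0,"rz":0,"jaw":0.45},{"x":-0.86,"y":0,"z":0,"rx":0,"ry":0,"rz":0,"jaw":0.45},{"x":-0.86,"y":0,"z":0,"rx":0,"ry":0,"rz":0,"jaw":0.45},{"x":-0.86,"y":0,"z":0,"rx":0,"ry":0,"rz":0,"jaw":0.45}]'
cat > look.py <<'E'
from fit import *
import sys
def look(tag,stz,r=7):
    c=env.read_camera("wrist"); cv2.imwrite(f"pics/{tag}.png",c["img"][:,:,::-1])
    cv2.imwrite(f"pics/{tag}z.png",cv2.resize(c["img"][110:320,235:410],None,fx=3.5,fy=2.8,interpolation=cv2.INTER_NEAREST)[:,:,::-1])
    return c
E
python3 - <<'E'
from look import *
c=look("w9",106); s=env.state(); p=s["eef_pos"]; a=s["tcp_rot"][2]; print(p,a)
print("block top", [(q.min(0).round(1),q.max(0).round(1)) for q in [proj(c,rev([(7,106)])+[430.7,-231.5,0]),proj(c,rev([(12,96)])+[430.7,-231.5,0])]])
for dx in (-2,0,2):
    q=p+Rz(a)@[dx,0,0]
    print(dx,[(r,h,x.min(0).round(1),x.max(0).round(1)) for r,h in((21,0),(27,21),(27,32),(12,44)) for x in [proj(c,rev([(r,h)])+[q[0],q[1],p[2]-196.8])]])
E
```

```text
t: 20.48
eef_pos: [507.3, -191.8, 373.2]
tcp_rot: [-3.138, 0.003, 0.468]
ft_force: [1.0, 0.5, -0.9]
opening: 0.557
t: 20.98
eef_pos: [395.1, -249.5, 374.1]
tcp_rot: [-3.141, 0.0, 0.469]
ft_force: [-0.0, -0.3, -0.7]
opening: 0.556
[ 395.59034606 -249.15625196  374.27188012] 0.47041931780630475
block top [(array([315.3, 155.3]), array([331.1, 171.1])), (array([310.2, 148.8]), array([336.2, 174.9]))]
-2 [(21, 0, array([291.7, 206.9]), array([354. , 265.3])), (27, 21, array([277.8, 206.6]), array([367.8, 289.9])), (27, 32, array([274.7, 212. ]), array([370.8, 300.3])), (12, 44, array([299.6, 246.9]), array([345.7, 288.8]))]
0 [(21, 0, array([291.6, 203.9]), array([354.1, 262.7])), (27, 21, array([277.7, 203.2]), array([367.9, 287. ])), (27, 32, array([274.5, 208.4]), array([370.9, 297.3])), (12, 44, array([299.5, 243.3]), array([345.8, 285.5]))]
2 [(21, 0, array([291.6, 201. ]), array([354.2, 260. ])), (27, 21, array([277.5, 199.9]), array([368. , 284.1])), (27, 32, array([274.4, 204.8]), array([371.1, 294.3])), (12, 44, array([299.5, 239.6]), array([345.9, 282.1]))]
```

View pics/w9z.png

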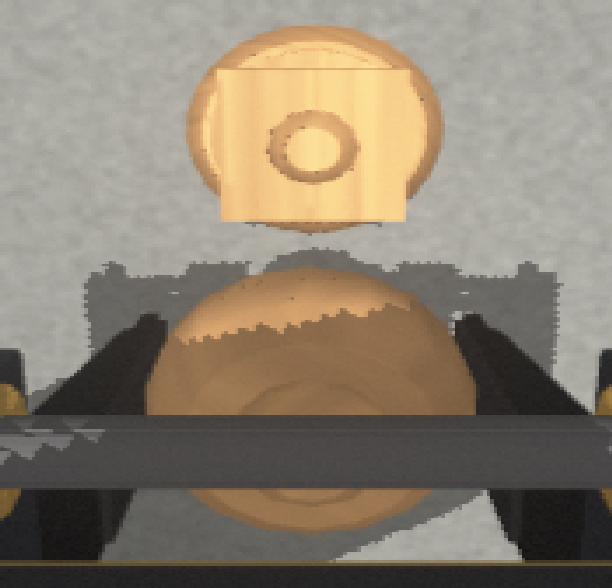

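```bash
python3 go.py 431.8 -231 311 0.47
```

```text
t 21.02 pos [ 395.6 -249.2  374.3] rot [-3.141  0.     0.47 ] F [-0.2 -0.1 -1.6] open 0.561 shift [0.27  0.002 0.422] turn [-0.001  0.     0.001] rows 1.2
```

```bash
python3 -m pendant '[{"x":0.15,"y":0,"z":0,"rx":0,"ry":0,"rz":0,"jaw":0.45},{"x":0.27,"y":0.002,"z":0,"rx":0,"ry":0,"rz":0,"jaw":0.45},{"x":0.27,"y":0.002,"z":0.2,"rx":0,"ry":0,"rz":0,"jaw":0.45},{"x":0.27,"y":0.002,"z":0.4,"rx":0,"ry":0,"rz":0,"jaw":0.45},{"x":0.27,"y":0.002,"z":0.42,"rx":0,"ry":0,"rz":0,"jaw":0.45},{"x":0.27,"y":0.002,"z":0.42,"rx":0,"ry":0,"rz":0,"jaw":0.45}]'
python3 go.py 431.8 -231 292.8 0.47
```

```text
t: 21.78
eef_pos: [431.6, -230.9, 312.2]
tcp_rot: [3.141, -0.0, 0.471]
ft_force: [-0.2, -0.0, -1.9]
opening: 0.558
t 21.77 pos [ 431.6 -230.9  312.2] rot [ 3.141 -0.     0.471] F [-0.2 -0.  -1.9] open 0.558 shift [0.001 0.001 0.13 ] turn [ 0.    -0.     0.002] rows 0.3
```

```bash
python3 -m pendant '[{"x":0,"y":0,"z":0.03,"rx":0,"ry":0,"rz":0,"jaw":0.45},{"x":0,"y":0,"z":0.06,"rx":0,"ry":0,"rz":0,"jaw":0.45},{"x":0,"y":0,"z":0.085,"rx":0,"ry":0,"rz":0,"jaw":0.45},{"x":0,"y":0,"z":0.105,"rx":0,"ry":0,"rz":0,"jaw":0.45},{"x":0,"y":0,"z":0.115,"rx":0,"ry":0,"rz":0,"jaw":0.45},{"x":0,"y":0,"z":0.115,"rx":0,"ry":0,"rz":0,"jaw":0.45}]'
python3 go.py 431.8 -231 292.8 0.47
```

```text
t: 22.52
eef_pos: [430.9, -231.2, 294.5]
tcp_rot: [-3.142, 0.0, 0.47]
ft_force: [-0.6, -0.1, -0.7]
opening: 0.556
t 22.52 pos [ 430.9 -231.2  294.5] rot [-3.142  0.     0.47 ] F [-0.6 -0.1 -0.7] open 0.556 shift [0.006 0.002 0.012] turn [-0.  0.  0.] rows 0.0
```

```bash
python3 -m pendant '[{"x":0.004,"y":0,"z":0.01,"rx":0,"ry":0,"rz":0,"jaw":0.45},{"x":0.004,"y":0,"z":0.015,"rx":0,"ry":0,"rz":0,"jaw":0.45},{"x":0.004,"y":0,"z":0.015,"rx":0,"ry":0,"rz":0,"jaw":0.45},{"x":0.004,"y":0,"z":0.015,"rx":0,"ry":0,"rz":0,"jaw":0.45}]'
```

```text
t: 23.02
eef_pos: [431.5, -230.8, 292.7]
tcp_rot: [3.141, -0.0, 0.47]
ft_force: [-1.0, 1.2, 5.6]
opening: 0.557
```

```bash
python3 -m pendant '[{"x":0,"y":0,"z":0,"rx":0,"ry":0,"rz":0,"jaw":0.65},{"x":0,"y":0,"z":0,"rx":0,"ry":0,"rz":0,"jaw":0.75},{"x":0,"y":0,"z":0,"rx":0,"ry":0,"rz":0,"jaw":0.85},{"x":0,"y":0,"z":0,"rx":0,"ry":0,"rz":0,"jaw":1},{"x":0,"y":0,"z":0,"rx":0,"ry":0,"rz":0,"jaw":1}]'
python3 -m pendant '[{"x":0,"y":0,"z":-0.3,"rx":0,"ry":0,"rz":0,"jaw":1},{"x":0,"y":0,"z":-0.6,"rx":0,"ry":0,"rz":0,"jaw":1},{"x":-0.1,"y":0,"z":-0.7,"rx":0,"ry":0,"rz":0,"jaw":1},{"x":-0.25,"y":0,"z":-0.7,"rx":0,"ry":0,"rz":0,"jaw":1},{"x":-0.25,"y":0,"z":-0.7,"rx":0,"ry":0,"rz":0,"jaw":1}]'
python3 - <<'E'
from fit import *
c=env.read_camera("wrist"); sc=env.read_camera("scene"); sd=env.read_camera("side")
cv2.imwrite("pics/w10.png",np.hstack([cv2.resize(i["img"][y:y+130,x:x+130],None,fx=2,fy=2) for i,x,y in((sc,135,80),(sd,335,60),(c,260,90))])[:,:,::-1])
E
python3 go.py 592 95 390 0.47
```

```text
t: 23.65
eef_pos: [431.4, -230.9, 292.4]
tcp_rot: [3.142, 0.0, 0.47]
ft_force: [-0.1, -0.2, 0.0]
opening: 0.978
t: 24.28
eef_pos: [396.9, -248.2, 397.1]
tcp_rot: [-3.141, 0.0, 0.469]
ft_force: [0.1, -0.0, -1.3]
opening: 0.997
t 24.43 pos [ 398.2 -247.9  397. ] rot [-3.141  0.     0.47 ] F [0.  0.3 0.2] open 1.001 shift [ 2.187 -1.453  0.047] turn [-0.001  0.     0.   ] rows 6.3
```

View pics/w10.png

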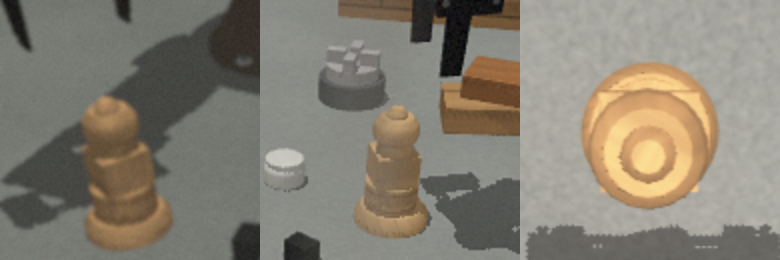

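The bead is seated and upright. Now the finial.

```bash
python3 -m pendant '[{"x":1,"y":-0.7,"z":0,"rx":0,"ry":0,"rz":0,"jaw":1},{"x":1,"y":-0.7,"z":0,"rx":0,"ry":0,"rz":0,"jaw":1},{"x":1,"y":-0.7,"z":0,"rx":0,"ry":0,"rz":0,"jaw":1}]'
python3 -m pendant '[{"x":1,"y":-0.7,"z":0,"rx":0,"ry":0,"rz":0,"jaw":1},{"x":1,"y":-0.7,"z":0.4,"rx":0,"ry":0,"rz":0,"jaw":1},{"x":1,"y":-0.7,"z":0.4,"rx":0,"ry":0,"rz":0,"jaw":1},{"x":1,"y":-0.7,"z":0.4,"rx":0,"ry":0,"rz":0,"jaw":1},{"x":1,"y":-0.7,"z":0.4,"rx":0,"ry":0,"rz":0,"jaw":1}]'
python3 - <<'E'
from look import *
c=look("w11",0)
print(proj(c,[[628.5,110.3,66]]))
print(fit([c],"finial",628.5,110.3,pad=8))
E
python3 go.py 628.5 110.3 197 0.47
```

```text
t: 24.8
eef_pos: [485.2, -84.1, 397.0]
tcp_rot: [-3.141, 0.0, 0.471]
ft_force: [1.2, -1.0, -0.5]
opening: 0.999
t: 25.42
eef_pos: [570.3, 75.9, 336.7]
tcp_rot: [-3.141, 0.001, 0.472]
ft_force: [0.8, 0.0, 0.2]
opening: 1.003
[[318.12324911 130.80138826]]
(array([629.5571346 , 108.77014469]), np.float64(0.026470057666301727))
t 25.48 pos [570.2  75.1 337.3] rot [-3.142  0.     0.471] F [-1.  -0.1  0.6] open 1.002 shift [ 0.453 -0.033  0.935] turn [-0.     0.001  0.001] rows 2.5
```

View pics/w11.png

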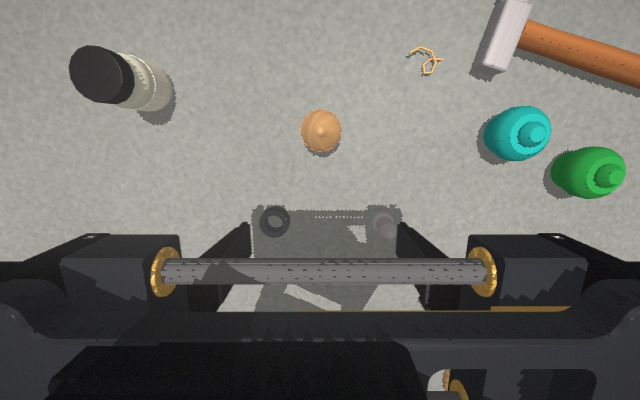

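The wrist view shows the finial at (321,131), and the fit gives (629.6,108.8).

```bash
python3 go.py 629.3 109 196 0.47
```

```text
t 25.48 pos [570.2  75.1 337.3] rot [-3.142  0.     0.471] F [-1.  -0.1  0.6] open 1.002 shift [ 0.454 -0.023  0.942] turn [-0.     0.001  0.001] rows 2.5
```

```bash
python3 -m pendant '[{"x":0.3,"y":-0.023,"z":0,"rx":0,"ry":0,"rz":0,"jaw":1},{"x":0.454,"y":-0.023,"z":0,"rx":0,"ry":0,"rz":0,"jaw":1},{"x":0.454,"y":-0.023,"z":0.3,"rx":0,"ry":0,"rz":0,"jaw":1},{"x":0.454,"y":-0.023,"z":0.6,"rx":0,"ry":0,"rz":0,"jaw":1},{"x":0.454,"y":-0.023,"z":0.93,"rx":0,"ry":0,"rz":0,"jaw":1},{"x":0.454,"y":-0.023,"z":0.935,"rx":0,"ry":0,"rz":0,"jaw":1},{"x":0.454,"y":-0.023,"z":0.935,"rx":0,"ry":0,"rz":0,"jaw":0.8}]'
python3 -m pendant '[{"x":0,"y":0,"z":0,"rx":0,"ry":0,"rz":0,"jaw":0.3},{"x":0,"y":0,"z":0,"rx":0,"ry":0,"rz":0,"jaw":0.3},{"x":0,"y":0,"z":0,"rx":0,"ry":0,"rz":0,"jaw":0.3},{"x":0,"y":0,"z":0,"rx":0,"ry":0,"rz":0,"jaw":0.3},{"x":0,"y":0,"z":0,"rx":0,"ry":0,"rz":0,"jaw":0.3},{"x":0,"y":0,"z":0,"rx":0,"ry":0,"rz":0,"jaw":0.3},{"x":0,"y":0,"z":0,"rx":0,"ry":0,"rz":0,"jaw":0.3},{"x":0,"y":0,"z":0,"rx":0,"ry":0,"rz":0,"jaw":0.3}]'
python3 go.py 629.3 109 196 0.47
```

```text
t: 26.35
eef_pos: [630.0, 108.5, 199.2]
tcp_rot: [3.141, -0.002, 0.469]
ft_force: [0.1, -0.5, 0.2]
opening: 0.937
t: 27.35
eef_pos: [629.4, 109.3, 197.1]
tcp_rot: [3.142, 0.0, 0.47]
ft_force: [0.6, -1.2, 0.4]
opening: 0.412
t 27.35 pos [629.4 109.3 197.1] rot [3.142 0.    0.47 ] F [ 0.6 -1.2  0.4] open 0.412 shift [-0.002  0.001  0.007] turn [0. 0. 0.] rows 0.0
```

```bash
python3 -m pendant '[{"x":0,"y":0,"z":0,"rx":0,"ry":0,"rz":0,"jaw":0.3},{"x":0,"y":0,"z":-0.2,"rx":0,"ry":0,"rz":0,"jaw":0.3},{"x":0,"y":0,"z":-0.5,"rx":0,"ry":0,"rz":0,"jaw":0.3},{"x":0,"y":0,"z":-0.9,"rx":0,"ry":0,"rz":0,"jaw":0.3},{"x":0,"y":0,"z":-1,"rx":0,"ry":0,"rz":0,"jaw":0.3},{"x":0,"y":0,"z":-1,"rx":0,"ry":0,"rz":0,"jaw":0.3}]'
python3 -m pendant '[{"x":-0.3,"y":0.2,"z":-0.4,"rx":0,"ry":0,"rz":0,"jaw":0.3},{"x":-0.6,"y":0.4,"z":-0.5,"rx":0,"ry":0,"rz":0,"jaw":0.3},{"x":-0.9,"y":0.6,"z":-0.5,"rx":0,"ry":0,"rz":0,"jaw":0.3},{"x":-0.9,"y":0.6,"z":-0.5,"rx":0,"ry":0,"rz":0,"jaw":0.3}]'
python3 go.py 395 -249 420 0.47
```

```text
t: 28.1
eef_pos: [629.2, 109.2, 347.6]
tcp_rot: [3.141, -0.001, 0.47]
ft_force: [-0.7, -0.5, -1.2]
opening: 0.419
t: 28.6
eef_pos: [548.5, -34.8, 420.8]
tcp_rot: [-3.14, 0.002, 0.466]
ft_force: [-0.4, -0.1, -0.8]
opening: 0.414
t 28.6 pos [548.5 -34.8 420.8] rot [-3.14e+00  2.00e-03  4.66e-01] F [-0.4 -0.1 -0.8] open 0.414 shift [-1.556  0.815  0.008] turn [-0.002  0.003 -0.004] rows 4.2
```

```bash
python3 -m pendant '[{"x":-0.35,"y":0.2,"z":0,"rx":0,"ry":0,"rz":0,"jaw":0.3},{"x":-0.7,"y":0.4,"z":0,"rx":0,"ry":0,"rz":0,"jaw":0.3},{"x":-0.9,"y":0.5,"z":0,"rx":0,"ry":0,"rz":0,"jaw":0.3},{"x":-0.9,"y":0.5,"z":0,"rx":0,"ry":0,"rz":0,"jaw":0.3}]'
python3 -m pendant '[{"x":-0.35,"y":0.2,"z":0,"rx":0,"ry":0,"rz":0,"jaw":0.3},{"x":-0.656,"y":0.315,"z":0,"rx":0,"ry":0,"rz":0,"jaw":0.3},{"x":-0.656,"y":0.315,"z":0,"rx":0,"ry":0,"rz":0,"jaw":0.3},{"x":-0.656,"y":0.315,"z":0,"rx":0,"ry":0,"rz":0,"jaw":0.3}]'
python3 - <<'E'
from look import *
c=look("w12",150); s=env.state(); p=s["eef_pos"]; a=s["tcp_rot"][2]; print(p,a)
print("bead spigot", [(q.min(0).round(1),q.max(0).round(1)) for q in [proj(c,rev([(7,150)])+[430.5,-231.3,0]),proj(c,rev([(12,140)])+[430.5,-231.3,0])]])
for dx in (-2,0,2):
    q=p+Rz(a)@[dx,0,0]
    print(dx,[(r,h,x.min(0).round(1),x.max(0).round(1)) for r,h in((20,0),(20,38),(.1,66)) for x in [proj(c,rev([(r,h)])+[q[0],q[1],p[2]-197.1])]])
E
```

```text
t: 29.1
eef_pos: [463.2, -161.2, 420.6]
tcp_rot: [-3.14, 0.002, 0.468]
ft_force: [0.2, 0.4, 0.2]
opening: 0.418
t: 29.6
eef_pos: [398.1, -246.3, 421.4]
tcp_rot: [-3.14, 0.0, 0.471]
ft_force: [0.3, 0.5, -0.8]
opening: 0.415
[ 398.20807575 -246.07932416  421.55014833] 0.4714977532813347
bead spigot [(array([316.9, 159.7]), array([332.4, 175.2])), (array([311.8, 153.2]), array([337.4, 178.7]))]
-2 [(20, 0, array([293.2, 208.7]), array([352.4, 264.2])), (20, 38, array([285.7, 228.5]), array([359.4, 295.9])), (0.1, 66, array([322.1, 292.2]), array([322.6, 292.6]))]
0 [(20, 0, array([293.1, 205.8]), array([352.5, 261.6])), (20, 38, array([285.6, 224.9]), array([359.6, 292.7])), (0.1, 66, array([322.1, 288.2]), array([322.6, 288.6]))]
2 [(20, 0, array([293. , 202.8]), array([352.5, 258.9])), (20, 38, array([285.5, 221.2]), array([359.7, 289.5])), (0.1, 66, array([322.1, 284.1]), array([322.6, 284.6]))]
```

View pics/w12z.png

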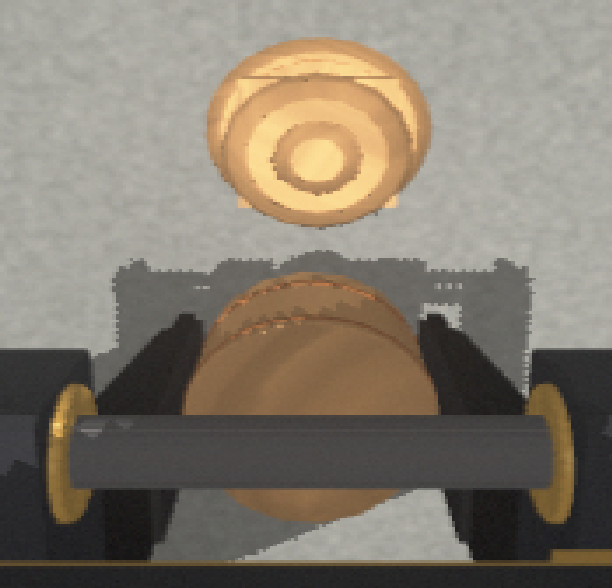

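```bash
python3 go.py 431.7 -230.9 356 0.47
```

```text
t 29.65 pos [ 398.2 -246.1  421.6] rot [-3.141  0.     0.471] F [-0.1  0.6 -0.7] open 0.416 shift [0.245 0.012 0.437] turn [-0.001  0.     0.002] rows 1.2
```

```bash
python3 -m pendant '[{"x":0.15,"y":0.01,"z":0,"rx":0,"ry":0,"rz":0,"jaw":0.3},{"x":0.245,"y":0.012,"z":0,"rx":0,"ry":0,"rz":0,"jaw":0.3},{"x":0.245,"y":0.012,"z":0.2,"rx":0,"ry":0,"rz":0,"jaw":0.3},{"x":0.245,"y":0.012,"z":0.4,"rx":0,"ry":0,"rz":0,"jaw":0.3},{"x":0.245,"y":0.012,"z":0.435,"rx":0,"ry":0,"rz":0,"jaw":0.3},{"x":0.245,"y":0.012,"z":0.435,"rx":0,"ry":0,"rz":0,"jaw":0.3}]'
python3 - <<'E'
from fit import *
sc=env.read_camera("scene"); sd=env.read_camera("side")
cv2.imwrite("pics/w13.png",np.hstack([cv2.resize(i["img"][y:y+150,x:x+130],None,fx=3,fy=3) for i,x,y in((sc,135,60),(sd,335,40))])[:,:,::-1])
E
python3 go.py 431.7 -230.9 337.1 0.47
```

```text
t: 30.4
eef_pos: [431.3, -231.6, 357.2]
tcp_rot: [-3.142, 0.0, 0.471]
ft_force: [-0.5, -0.3, -0.9]
opening: 0.421
t 30.5 pos [ 431.1 -231.8  357.8] rot [ 3.14e+00 -1.00e-03  4.71e-01] F [ 0.2 -0.6 -0.3] open 0.42 shift [ 0.006 -0.004  0.138] turn [ 0.002 -0.001  0.001] rows 0.3
```

View pics/w13.png

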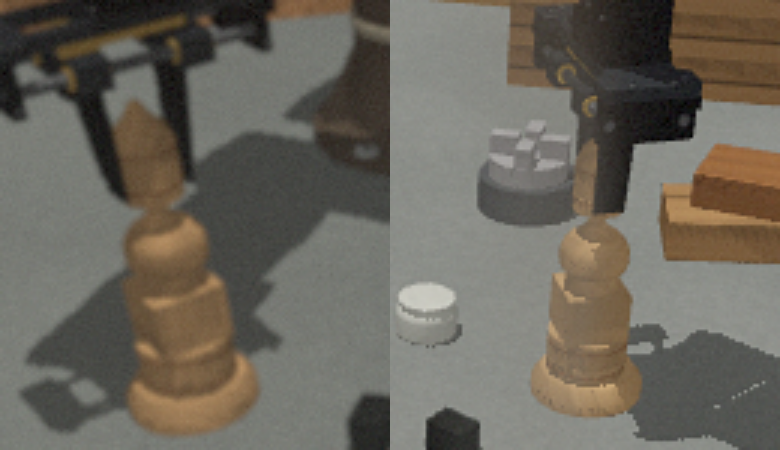

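The finial hangs centred above the bead's spigot in both views. I'll lower it slowly.

```bash
python3 -m pendant '[{"x":0.005,"y":-0.004,"z":0.03,"rx":0,"ry":0,"rz":0,"jaw":0.3},{"x":0.005,"y":-0.004,"z":0.06,"rx":0,"ry":0,"rz":0,"jaw":0.3},{"x":0.005,"y":-0.004,"z":0.085,"rx":0,"ry":0,"rz":0,"jaw":0.3},{"x":0.005,"y":-0.004,"z":0.105,"rx":0,"ry":0,"rz":0,"jaw":0.3},{"x":0.005,"y":-0.004,"z":0.12,"rx":0,"ry":0,"rz":0,"jaw":0.3},{"x":0.005,"y":-0.004,"z":0.12,"rx":0,"ry":0,"rz":0,"jaw":0.3}]'
python3 go.py 431.7 -230.9 337.1 0.47
```

```text
t: 31.25
eef_pos: [431.2, -231.0, 338.7]
tcp_rot: [-3.141, 0.0, 0.47]
ft_force: [-0.7, -0.4, -0.3]
opening: 0.418
t 31.25 pos [ 431.2 -231.   338.7] rot [-3.141  0.     0.47 ] F [-0.7 -0.4 -0.3] open 0.418 shift [0.003 0.001 0.011] turn [-0.  0.  0.] rows 0.0
```

```bash
python3 -m pendant '[{"x":0.002,"y":0,"z":0.01,"rx":0,"ry":0,"rz":0,"jaw":0.3},{"x":0.002,"y":0,"z":0.014,"rx":0,"ry":0,"rz":0,"jaw":0.3},{"x":0.002,"y":0,"z":0.014,"rx":0,"ry":0,"rz":0,"jaw":0.3},{"x":0.002,"y":0,"z":0.014,"rx":0,"ry":0,"rz":0,"jaw":0.3}]'
```

```text
t: 31.75
eef_pos: [431.4, -230.8, 337.0]
tcp_rot: [3.141, -0.0, 0.47]
ft_force: [-0.7, 0.2, 4.9]
opening: 0.419
```

```bash
python3 -m pendant '[{"x":0,"y":0,"z":0,"rx":0,"ry":0,"rz":0,"jaw":0.5},{"x":0,"y":0,"z":0,"rx":0,"ry":0,"rz":0,"jaw":0.6},{"x":0,"y":0,"z":0,"rx":0,"ry":0,"rz":0,"jaw":0.75},{"x":0,"y":0,"z":0,"rx":0,"ry":0,"rz":0,"jaw":1},{"x":0,"y":0,"z":0,"rx":0,"ry":0,"rz":0,"jaw":1},{"x":0,"y":0,"z":0,"rx":0,"ry":0,"rz":0,"jaw":1}]'
python3 -m pendant '[{"x":0,"y":0,"z":-0.3,"rx":0,"ry":0,"rz":0,"jaw":1},{"x":0,"y":0,"z":-0.6,"rx":0,"ry":0,"rz":0,"jaw":1},{"x":0,"y":0,"z":-0.8,"rx":0,"ry":0,"rz":0,"jaw":1},{"x":0,"y":0,"z":-0.8,"rx":0,"ry":0,"rz":0,"jaw":1}]'
python3 - <<'E'
from fit import *
sc=env.read_camera("scene"); sd=env.read_camera("side")
cv2.imwrite("pics/w14.png",np.hstack([cv2.resize(i["img"][y:y+150,x:x+130],None,fx=3,fy=3) for i,x,y in((sc,135,60),(sd,335,40))])[:,:,::-1])
M["stk"]=M["foot"][:1]+[p+[0,0,22] for p in M["drum"][:1]]+[p@Rz(.47).T+[0,0,56] for p in M["block"][:1]]+[p+[0,0,96] for p in M["bead"][:1]]+[p+[0,0,140] for p in M["finial"]]
for cs in([sc],[sd]): print(fit(cs,"stk",428.5,-232,pad=5))
for n,q,w in (("finial tip scene",sc,[428.5,-232,206]),("side",sd,[428.5,-232,206])): print(n,proj(q,[w]))
for n,xy in dict(centre=(567,1),nut=(511,114),tin=(577,-287),glue=(588,290),sander=(508,-107)).items(): pass
cv2.imwrite("pics/s14.png",sd["img"][:,:,::-1])
E
python3 go.py 431 -231 460 .47
```

```text
t: 32.5
eef_pos: [431.4, -230.8, 336.8]
tcp_rot: [3.142, 0.0, 0.47]
ft_force: [-0.4, -0.9, 0.9]
opening: 0.96
t: 33.0
eef_pos: [431.3, -230.7, 458.7]
tcp_rot: [3.138, -0.002, 0.47]
ft_force: [0.7, -0.7, -0.5]
opening: 1.0
(array([ 426.3925668 , -230.54211593]), np.float64(0.04709891602396965))
(array([ 430.35345581, -233.2626269 ]), np.float64(0.0899529755115509))
finial tip scene [[179.88304062 102.16150875]]
side [[406.6910286   89.78627087]]
t 33.1 pos [ 431.2 -230.7  456.2] rot [-3.141  0.     0.47 ] F [ 0.8  0.2 -0.4] open 1.001 shift [-0.002  0.001 -0.025] turn [-0.  0.  0.] rows 0.1
```

View pics/w14.png

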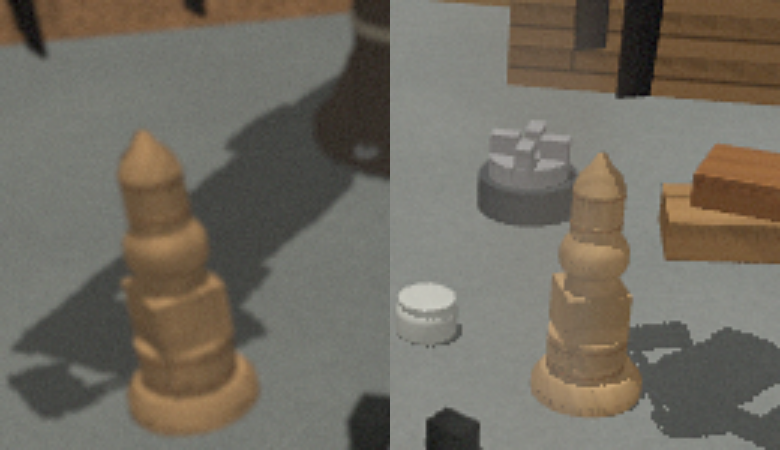

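View pics/s14.png

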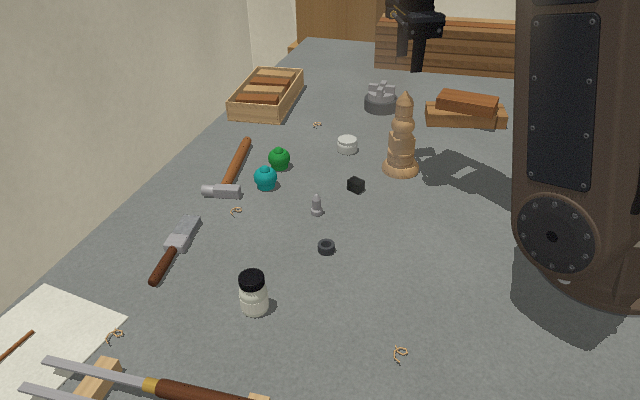

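```bash
python3 -m pendant '[{"x":-0.25,"y":0,"z":-0.03,"rx":0,"ry":0,"rz":0,"jaw":1},{"x":-0.25,"y":0,"z":-0.03,"rx":0,"ry":0,"rz":0,"jaw":1},{"x":-0.25,"y":0,"z":-0.03,"rx":0,"ry":0,"rz":0,"jaw":1},{"x":-0.25,"y":0,"z":-0.03,"rx":0,"ry":0,"rz":0,"jaw":1}]'
python3 - <<'E'
from look import *
c=look("w15",0); sc=env.read_camera("scene"); sd=env.read_camera("side")
im=cv2.resize(c["img"][100:230,260:390],None,fx=4,fy=4,interpolation=cv2.INTER_NEAREST)
def over(c,im,x0,y0,f,xy):
    for r,z in((45,0),(38,22),(32,56),(27,117),(27,128),(20,140),(20,178),(.5,206)):
        p=((proj(c,rev([(r,z)])+[*xy,0])-[x0,y0]+.5)*f).astype(np.int32); cv2.polylines(im,[p],True,(255,0,0) if z>139 else (0,0,255),1)
over(c,im,260,100,4,(430.8,-231.4))
a=cv2.resize(sc["img"][85:215,140:240],None,fx=4,fy=4,interpolation=cv2.INTER_CUBIC); over(sc,a,140,85,4,(426.7,-231.6))
cv2.imwrite("pics/o15.png",np.hstack([im,np.zeros((520,5,3),np.uint8),a][:1])[:,:,::-1]); cv2.imwrite("pics/o16.png",a[:,:,::-1])
print(tri(sc,(182.7,103.3),sd,(405.7,90.7)))
E
```

```text
t: 33.6
eef_pos: [398.5, -247.7, 460.7]
tcp_rot: [-3.141, 0.0, 0.471]
ft_force: [0.1, -1.1, -0.1]
opening: 0.998
(array([ 430.20256118, -227.512377  ,  204.6706724 ]), np.float64(1.1318950182889211))
```

View pics/o15.png

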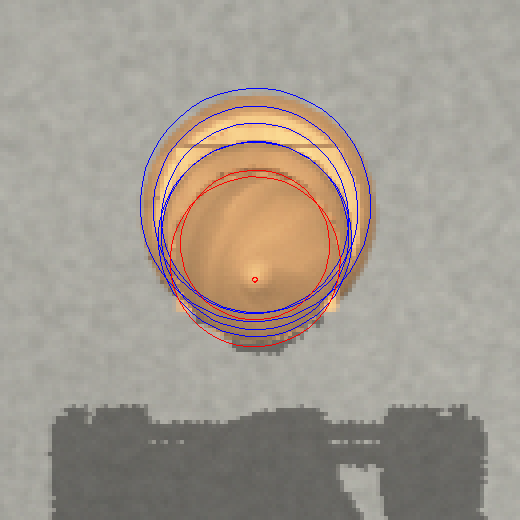

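View pics/o16.png

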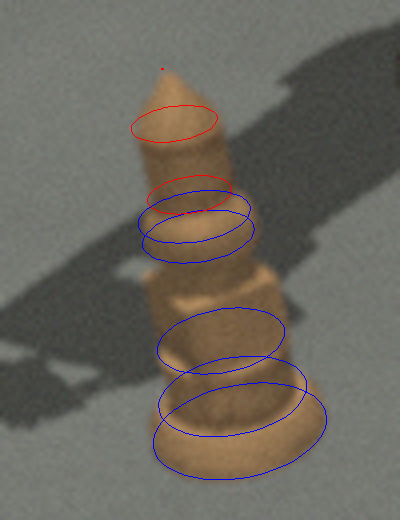

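The wrist overlay puts the finial tip on the stack axis. Triangulation gives the tip at z≈204.7 mm, against 206 nominal. The bystanders haven't moved and the gripper is clear, so I'm handing in.

```bash
python3 -m pendant '[{"x":0,"y":0,"z":0,"rx":0,"ry":0,"rz":0,"jaw":1},{"x":0,"y":0,"z":0,"rx":0,"ry":0,"rz":0,"jaw":1},{"x":0,"y":0,"z":0,"rx":0,"ry":0,"rz":0,"jaw":1},{"x":0,"y":0,"z":0,"rx":0,"ry":0,"rz":0,"jaw":1}]'; python3 -c "
from cell import env
print(env.job_done())"
```

```text
t: 34.25
eef_pos: [398.0, -247.8, 461.3]
tcp_rot: [3.141, -0.0, 0.47]
ft_force: [-0.0, -0.6, -0.0]
opening: 0.998
the job is handed in; nothing more can be done
None
```

I stacked the drum, block, bead and finial on the foot in that order and handed the job in at about t = 34 s. No verdict was reported.

**Seating:** each part touched down within about 0.3 mm of its expected height, with 5–16 N of contact, before I released it. The final pictures show the stack upright and the gripper clear. The bystanders look where they were; I compared them by eye in the side picture and did not measure them.

**Checks that disagreed slightly:**
- **Finial tip:** the wrist view put it on the stack axis. The scene and side pictures together put it at (430, -228, 205) mm, about 4 mm from that axis and 1 mm below the nominal 206 mm height.
- **Foot:** the cameras placed it at x ≈ 427.5 mm (scene and side) and x ≈ 430 mm (wrist).

I put both differences down to camera calibration and the 3 mm socket play. They are within the 8 mm allowed between parts.

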